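# Take a moulded housing half out of the cooling fixture

### The job

The housing half in the sloping cooling fixture has cooled. Swing the fixture's lid up by its bar and over past upright until it leans on its stops and stays open by itself, then lift the housing half out and set it down, without dropping it, flat in the empty shallow tray, open side up as it was in the fixture. Leave the lid open, and leave the tray and the other things on the bench standing where they are.

Things in the scene. Friction and masses are not known exactly. Their poses are not given: they have to be found in the camera images.
- fixture: Cooling fixture bolted to the bench: aluminium plate 138 x 176 mm on grey cheeks, sloping 30 degrees, rising away from the robot, hinged lid over it. Origin on the bench; z up, y level along the hinge, x level, up the slope. Plate top 60 mm above the origin. Two white end saddles hold the part 12 mm off the plate by its outer 15 mm at each end, lips 8 mm high; between them it is free.
- lid (a joint): Lid angle, rad: 0 shut (parallel to the sloping plate), 2.09 upright, 2.36 fully open, leaning back 15 degrees past upright on two stops behind the hinge. Plain free hinge, no catch: below upright the lid falls shut by its weight (0.34 to 0.56 kg; 2 to 3 N of lift at the bar), past upright it falls back on the stops.
- lid_hinge (a point): Point on the hinge axis, midway along it, at the upper end of the fixture, 53 mm off the plate. Its y axis is the hinge axis; x points from the bar to the hinge and z out of the lid's outer face; both turn with the lid. The lid is an 8 mm thick open aluminium frame 156 mm wide, with a cross beam just over the part when shut.
- lid_bar (a point): Middle of the lid's pull bar: round steel bar 12 mm thick, 120 mm long, parallel to the hinge and 148 mm from its axis, in the plane of the lid. Two arms 90 mm apart (inside) carry it; between them an open gap of 36 mm separates the bar from the lid's front rail. Shut, it is 63 mm above the bench with nothing under it. Axes as lid_hinge.
- nest (a point): Where the middle of the part's underside lies when it is in the fixture.
- housing_center (a point): Centre, 15 mm above its underside, of the part: black plastic housing half, an open shell 50 (x) x 100 (y) x 30 mm (z), walls 3 mm, with a cable neck 20 mm long, 24 mm wide at the rim of its +y end. z points out of the open side; in the fixture it is square to the slope. 60 to 130 g. Grip it across the 50 mm, mid-length, once the lid is open.
- tray: Empty shallow tray of grey plastic, loose on the bench, 180 mm (x) by 220 mm (y) by 28 mm high, walls and floor 4 mm. Origin at the centre of its underside, z up. It stands left or right of the fixture.
- runner_bin: Bystander: deep blue bin of cut-off runners, 170 x 130 x 75 mm, on the other side of the fixture from the tray. Origin at the centre of its underside.
- cutters: Bystander: side cutters lying on the bench, about 165 mm long, 15 mm high. Origin at the pivot, on the bench.
- bottle: Bystander: white bottle, 64 mm across, 170 mm tall. Origin at the centre of its underside.

How it is judged:
On the way, in this order (a step that is already met when the one before it is completed fails the run):
1. the lid leans back past upright by itself (lid angle above 2.2 rad, nothing touching it), with the part still in the fixture (value of joint lid above 2.2 rad and contact force between lid and anything else below 0.1 N and distance between housing_center and nest below 0.03 m), for 0.3 s.
2. the part is lifted out, at least 60 mm from its nest, with the lid still open (value of joint lid above 2.2 rad and distance between housing_center and nest above 0.06 m), for 0.1 s.
At the end, for the whole second after the job is handed in: The lid leans back open (angle above 2.2 rad) and the housing half lies released and at rest on the tray's floor, inside its walls (centre less than 24 mm above the tray's underside), open side up within 0.12 rad of level (value of joint lid above 2.2 rad and x of housing_center in the frame of tray between -0.09 and 0.09 m and y of housing_center in the frame of tray between -0.11 and 0.11 m and z of housing_center in the frame of tray below 0.024 m and angle between housing_center's own z axis and vertical below 0.12 rad and linear speed of housing below 0.02 m/s and contact force between housing and the fingers below 0.1 N); the robot touches nothing.
It fails at once if the part falls or is thrown (faster than 0.8 m/s, as after a drop of 33 mm, while no finger holds it) (linear speed of housing above 0.8 m/s and contact force between housing and the fingers below 0.1 N).
It fails at once if the tray is shifted by more than 40 mm (distance of tray from where it was at the start of the episode above 0.04 m).
It fails at once if a bystander is shifted by more than 40 mm or the bottle is knocked over (distance of any of runner_bin, cutters, bottle from where it was at the start of the episode above 0.04 m or angle between bottle's own z axis and vertical above 0.5 rad).
It also fails if it takes over 61 s, if anything falls off the work surface, if the arm or the gripper's body presses on something with over 40 N, if the wrist force passes 120 N, or if a joint passes its speed limit or range.

### The arm

A 7-joint arm with a two-finger parallel gripper is mounted at the origin on the work surface. World frame = base frame: x ahead of the robot, y to its left, z up, the work surface at z = 0. Lengths are in m, angles in rad, forces in N, time in s.
With the tool pointing down it reaches from about 0.4 to 0.875 m from the base axis. Payload 6.5 kg.
Tool frame: the origin (TCP) lies between the finger pads; the fingertips stand 19 mm ahead of it and the grasp point (between the pads) is the TCP; x points along the fingers, z is the direction in which the jaws open and shut, and the axes are right-handed (so a half turn about x gives the same grasp; the last joint's range is limited). The gripper opens to 88 mm and grips with 3 to 60 N. Pads are 18 mm wide; open, the fingers measure 123 mm over their backs; the gripper's body (75 mm by 187 mm) begins 45 mm behind the grasp point.
Start: joints at [1.224, 0.536, -0.004, 1.538, 0.003, 1.067, -0.071], TCP at [0.18, -0.625, 0.235] pointing down, gripper open.
Joint ranges: [-2.7, 2.7], [-0.37, 2.16], [-1.27, 1.26], [0.24, 2.4], [-1.31, 4.45], [0.19, 1.91], [-2.76, 2.76]. Speed limits (rad/s): [2.39, 2.39, 3.14, 3.14, 3.14, 3.14, 3.14].

### API

Orientations are given as a unit quaternion [w, x, y, z].
In Python, from station import ctrl, snapshot gives the robot as it stands.
- The arm moves only by the shell command python3 -m inch 'ROWS' [OPENING] [FORCE]. ROWS is JSON, a list of rows, each a list of 6 numbers: the shift along the tool's x, y, z scaled (see below), then the turn, a rotation vector about the tool's x, y, z scaled (see below). A call has 1 to 10 rows; each row shifts and turns the commanded pose from where the row before left it, along the tool's axes as they then stand; what a row does not reach is not made up. The controller multiplies each number of a shift by 10 cm and each number of a turn by 1.5 rad. A row lasts 1/10 s, in which the tool goes at most 50 mm and 8.59 degrees, less where a joint would pass 70% of its speed; a pose out of reach is approached as far as the arm can. A call with a number of a shift or a turn outside -1 to 1 is refused whole. A call with a gripper value outside its range is refused whole. OPENING is the finger opening in mm, from 0 to 88.1, set as the call begins (- or left out, the last holds). The fingers move at their own pace and stop on an object; FORCE is the grip in N (left out, the last holds). Time passes only in rows, so rows that do not move let the fingers close. It gives the time, the measured TCP pose, the force and the opening at its end, in the units of the state.
- ctrl.get_obs(): the state, without advancing time (a new reading comes with each control period).
- snapshot(name): name is "side" or "top" or "wrist"; returns a dict with "pixels" (384x512x3 uint8, blue, green, red), "intrinsics" (3x3 intrinsics, pixels), "k1" (the pictures are not rectified: a ray, as slopes to the right and down, at radius r is drawn at 1 + k1 r^2 times it, then the intrinsics apply), "T" (4x4, takes a point from camera to world coordinates). Camera axes: x right, y up, looking along -z (the intrinsics and any distortion apply to the point x, -y, -z); pixel columns grow to the right and rows downward; lengths in m; the calibration is good to about 2 mm. A picture is of the moment at which its call begins. There is no depth.
- ctrl.sign_off(): hands the job in, once; it reports no verdict.
The state is a dict: "time_s": time; "qpos": joint angles; "qvel": joint speeds; "tau": joint torques, N m; "tcp_pos": TCP position; "orientation": TCP orientation; "wrist_force": force on the tool from outside, world axes, zero at the start; "moment": the same for the moment, N m; "finger_gap": opening from 0.0 (shut) to 1.0 (fully open).
Only numpy, scipy, OpenCV 4.12 (cv2) and the standard library are available. Lean on these libraries where they do the work, as an engineer would, in place of code of your own. Each camera call takes 0.05 s, during which the arm holds its last target.

## Working session

There is one attempt and no reset: what is moved stays moved. The work goes in short steps, Python scripts to look and compute and a shell command to move; the robot and the scene stay as the last step left them, time stands still between calls to the robot, and variables do not carry over. Pictures are saved under pics/ and viewed, and the job is handed in when it is done.

```bash
ls -la; mkdir -p pics
python3 - <<'E'
from station import ctrl, snapshot
import cv2
o=ctrl.get_obs()
print({k:(v if not hasattr(v,'round') else v) for k,v in o.items()})
for n in ["side","top","wrist"]:
    s=snapshot(n); cv2.imwrite(f"pics/{n}0.png",s["pixels"]); print(n,s["intrinsics"],s["k1"],s["T"])
E
```

```text
total 12
drwxr-xr-x  3 agent agent 4096 Dec  6 12:45 .
drwxr-xr-x 23 root  root  4096 Dec  6 12:45 ..
drwxr-xr-x  2 agent agent 4096 Dec  6 12:45 pics
{'time_s': 0.0, 'qpos': array([ 1.22380967,  0.53718558, -0.004439  ,  1.53881942,  0.00261377,
        1.06728917, -0.07117374]), 'qvel': array([ 0.00044744, -0.00026103, -0.00054736, -0.00031327, -0.00099761,
       -0.00115747,  0.00011475]), 'tau': array([-8.81680717e-05, -5.70972812e+01,  9.90532525e-01, -2.51594335e+01,
       -5.63141343e-02,  1.79240224e-02,  1.54611339e-04]), 'tcp_pos': array([ 0.17993812, -0.62397653,  0.23364744]), 'orientation': array([ 0.56456239,  0.42540516,  0.56557548, -0.42476362]), 'wrist_force': array([0.09332012, 0.365129  , 0.06426128]), 'moment': array([-0.01221621, -0.0145378 , -0.00535987]), 'finger_gap': 0.995752556384506}
side [[487.14973816   0.         248.67718824]
 [  0.         487.14973816 193.78358995]
 [  0.           0.           1.        ]] 0.0465772381696858 [[-0.87990473  0.28073857 -0.38334516  0.10671889]
 [-0.47491551 -0.54497883  0.69097998  0.84499996]
 [-0.01493027  0.79005
[... 161 characters left out ...]
529821]
 [  0.           0.           1.        ]] -0.04772789230648233 [[ 0.01510056  0.99395796 -0.1087177   0.48251874]
 [-0.99961568  0.01753501  0.02147122  0.00721106]
 [ 0.02324786  0.10835169  0.99384076  0.93289239]
 [ 0.          0.          0.          1.        ]]
wrist [[295.59084614   0.         251.24434437]
 [  0.         295.59084614 192.07668839]
 [  0.           0.           1.        ]] -0.007763482979569359 [[ 2.77154348e-01  9.14963954e-01  2.93302626e-01  2.56195401e-01]
 [-9.60825209e-01  2.64122327e-01  8.39899585e-02 -6.02484501e-01]
 [-6.19987484e-04 -3.05090739e-01  9.52323084e-01  3.84163250e-01]
 [ 0.00000000e+00  0.00000000e+00  0.00000000e+00  1.00000000e+00]]
```

View pics/side0.png

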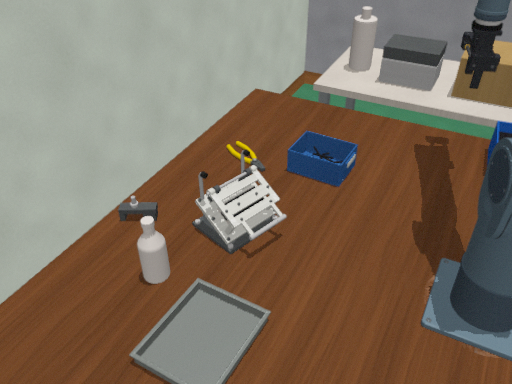

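View pics/top0.png

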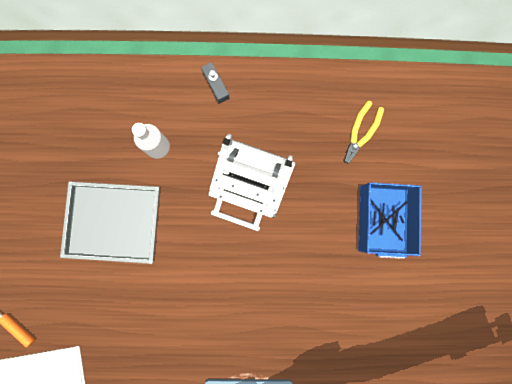

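View pics/wrist0.png

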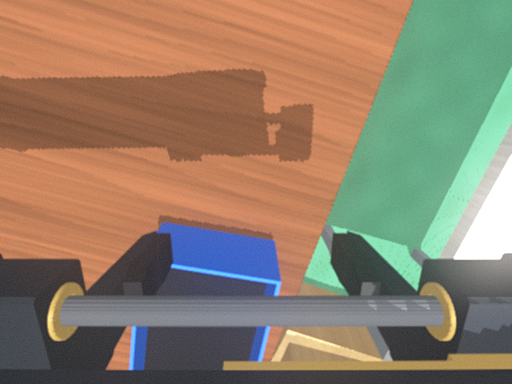

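Run:
```python
import cv2
a=cv2.imread("pics/side0.png")[140:260,180:300]; cv2.imwrite("pics/side0z.png",cv2.resize(a,(600,600),interpolation=cv2.INTER_CUBIC))
a=cv2.imread("pics/top0.png")[125:240,195:310]; cv2.imwrite("pics/top0z.png",cv2.resize(a,(575,575),interpolation=cv2.INTER_CUBIC))
```

```text
(no output)
```

View pics/side0z.png

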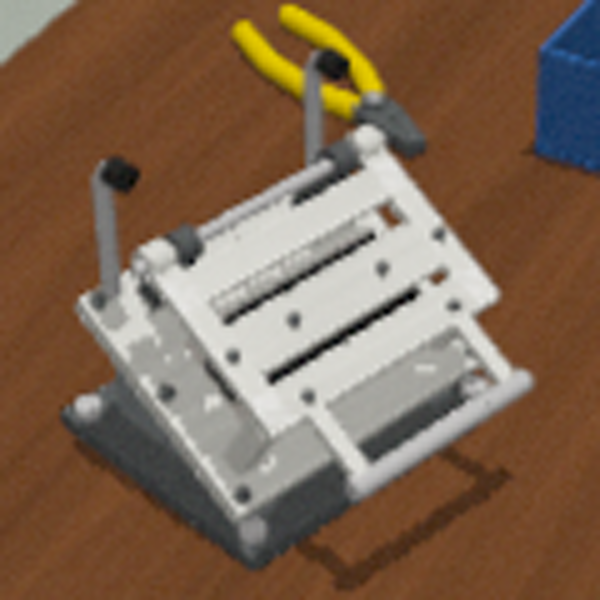

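View pics/top0z.png

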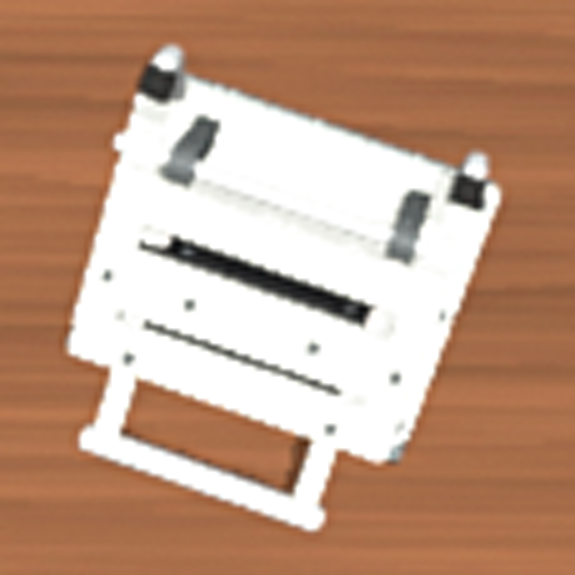

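```bash
cat > h.py <<'E'
import numpy as np, cv2
from scipy.optimize import least_squares
from scipy.spatial.transform import Rotation as R
from station import ctrl, snapshot
def ray(s,uv):
    K=s["intrinsics"];k=s["k1"]
    d=np.array([k,0,0,0.]);p=cv2.undistortPoints(np.array([[uv]],float),K,d)[0,0]
    T=s["T"]; v=T[:3,:3]@np.array([p[0],-p[1],-1.]); return T[:3,3],v/np.linalg.norm(v)
def tri(obs):
    A=np.zeros((3,3));b=np.zeros(3)
    for s,uv in obs:
        o,d=ray(s,uv);P=np.eye(3)-np.outer(d,d);A+=P;b+=P@o
    X=np.linalg.solve(A,b)
    return X,[np.linalg.norm((np.eye(3)-np.outer(d,d))@(X-o)) for o,d in [ray(s,u) for s,u in obs]]
def proj(s,X):
    T=s["T"];c=T[:3,:3].T@(np.asarray(X)-T[:3,3]);x,y=c[0]/-c[2],-c[1]/-c[2]
    f=1+s["k1"]*(x*x+y*y);K=s["intrinsics"];return np.array([K[0,0]*x*f+K[0,2],K[1,1]*y*f+K[1,2]])
def onz(s,uv,z):
    o,d=ray(s,uv);return o+d*(z-o[2])/d[2]
def rt():
    o=ctrl.get_obs();q=o["orientation"];return o["tcp_pos"],R.from_quat([q[1],q[2],q[3],q[0]]).as_matrix(),o
E
python3 - <<'E'
from h import *
np.set_printoptions(precision=4,suppress=True)
S=snapshot("side");T=snapshot("top")
for n,a,b in [("barL",(251,237.6),(212.6,212.4)),("barR",(285,216.4),(258.2,228.4)),("hingeL",(209.5,190.4),(219.4,153.6))]:
    print(n,tri([(S,a),(T,b)]))
X=tri([(S,(251,237.6)),(T,(212.6,212.4))])[0];Y=tri([(S,(285,216.4)),(T,(258.2,228.4))])[0]
d=X-Y;print(np.linalg.norm(d),np.degrees(np.arctan2(-d[0],d[1])),(X+Y)/2)
# tray rim corners z=.028 top
for uv in [(69,183),(159,186),(153,263),(61,257)]: print("tray",onz(T,uv,.028))
for uv in [(201.5,281),(269,318),(134,353)]: print("tray side",onz(S,uv,.028))
for uv in [(157,272)]: print("bottle",onz(S,uv,0.0))
print("bottle top",tri([(S,(148,222)),(T,(139,131))]))
for uv in [(367,182),(421,184),(420,255),(359,252)]: print("bin",onz(T,uv,.075))
p,M,o=rt();print(p,M)
E
```

```text
barL (array([0.5189, 0.0921, 0.0607]), [np.float64(0.0012464101431222954), np.float64(0.0012464101431221978)])
barR (array([ 0.4816, -0.0188,  0.0581]), [np.float64(0.0005297765435493969), np.float64(0.0005297765435495387)])
hingeL (array([0.6442, 0.0718, 0.1456]), [np.float64(0.0004331607517610141), np.float64(0.0004331607517609444)])
0.11703199690688926 -18.590001271066008 [0.5002 0.0367 0.0594]
tray [0.5867 0.4606 0.028 ]
tray [0.5831 0.2316 0.028 ]
tray [0.3918 0.2384 0.028 ]
tray [0.4016 0.4684 0.028 ]
tray side [0.5688 0.2399 0.028 ]
tray side [0.3879 0.2607 0.028 ]
tray side [0.5849 0.4577 0.028 ]
bottle [0.6943 0.2445 0.    ]
bottle top (array([0.689 , 0.2479, 0.1627]), [np.float64(0.000837102034516511), np.float64(0.0008371020345163223)])
bin [ 0.5966 -0.2809  0.075 ]
bin [ 0.5942 -0.4155  0.075 ]
bin [ 0.4225 -0.4076  0.075 ]
bin [ 0.4285 -0.2589  0.075 ]
[ 0.18   -0.6243  0.2341] [[-0.0003  0.9608  0.2771]
 [ 0.0007  0.2771 -0.9608]
 [-1.     -0.0001 -0.0008]]
```

```bash
python3 -m inch '[[-0.04,0.36,-0.25,0,0,0],[-0.04,0.36,-0.25,0,0,0],[-0.04,0.36,-0.25,0,0,0],[-0.04,0.36,-0.25,0,0,0],[-0.04,0.36,-0.25,0,0,0],[-0.04,0.36,-0.25,0,0,0],[-0.04,0.36,-0.25,0,0,0],[-0.04,0.36,-0.25,0,0,0]]'
cat > to.py <<'E'
# print remaining shift (tool axes, scaled) to target point, and turn (scaled) to target frame: tilt t deg fixture-yaw a
from h import *
import sys
def R_t(yaw,t):
    yaw,t=np.radians([yaw,t]);xf=np.array([np.cos(yaw),np.sin(yaw),0]);u=np.array([0,0,1.])
    x=np.sin(t)*xf-np.cos(t)*u; z=np.cos(t)*xf+np.sin(t)*u; return np.stack([x,np.cross(z,x),z],1)
def rem(P,yaw,t,pr=True):
    p,M,o=rt();d=(M.T@(np.array(P)-p))/.1;w=R.from_matrix(M.T@R_t(yaw,t)).as_rotvec()/1.5
    Mt=R_t(yaw,t);d2=Mt.T@(np.array(P)-p)/.1
    if pr:
        np.set_printoptions(precision=3,suppress=True)
        print("t",round(o["time_s"],2),"tcp",p,"q",o["qpos"],"F",o["wrist_force"],"gap",round(o["finger_gap"]*88.1,1))
        print("shift scaled",d,"turn scaled",w,"shift after turn",d2)
if __name__=="__main__":
    a=[float(v) for v in sys.argv[1:]];rem(a[:3],a[3],a[4])
E
python3 to.py .456 .052 .204 -18.6 0
```

```text
time_s: 1.05
tcp_pos: [0.4023, -0.351, 0.2668]
orientation: [0.565, 0.425, 0.565, -0.425]
wrist_force: [0.6, -0.6, 0.6]
finger_gap: 1.001
t 1.05 tcp [ 0.402 -0.351  0.267] q [ 0.739  0.308 -0.131  1.806  0.046  1.031 -0.699] F [ 0.637 -0.632  0.572] gap 88.2
shift scaled [ 0.627  1.633 -3.724] turn scaled [-0.644  0.     0.   ] shift after turn [ 0.628  3.991 -0.776]
```

```bash
python3 -m inch '[[0,0,0,-0.092,0,0],[0,0,0,-0.092,0,0],[0,0,0,-0.092,0,0],[0,0,0,-0.092,0,0],[0,0,0,-0.092,0,0],[0,0,0,-0.092,0,0],[0,0,0,-0.092,0,0]]' >/dev/null; python3 -m inch '[[0,0.4,-0.08,0,0,0],[0,0.4,-0.08,0,0,0],[0,0.4,-0.08,0,0,0],[0,0.4,-0.08,0,0,0],[0,0.4,-0.08,0,0,0],[0,0.4,-0.08,0,0,0],[0,0.4,-0.08,0,0,0],[0,0.4,-0.08,0,0,0],[0,0.4,-0.08,0,0,0],[0,0.4,-0.08,0,0,0]]'
python3 to.py .456 .052 .204 -18.6 18
python3 - <<'E'
from h import *
s=snapshot("wrist");cv2.imwrite("pics/w1.png",s["pixels"]);import pickle;pickle.dump(s,open("w1.pkl","wb"))
E
```

```text
time_s: 2.75
tcp_pos: [0.4529, 0.0536, 0.2667]
orientation: [0.698, 0.114, 0.698, -0.114]
wrist_force: [0.3, -0.3, -0.1]
finger_gap: 0.998
t 2.75 tcp [0.453 0.054 0.267] q [ 0.299  0.211 -0.582  1.967  0.138  1.001 -0.672] F [ 0.257 -0.265 -0.12 ] gap 87.9
shift scaled [ 0.627 -0.005  0.034] turn scaled [ 0.    -0.209  0.   ] shift after turn [ 0.607 -0.005 -0.161]
```

View pics/w1.png

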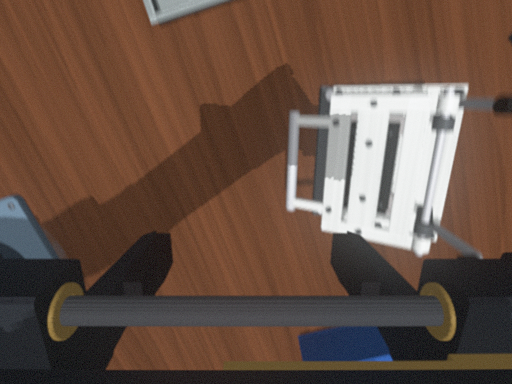

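Run:
```python
import cv2
a=cv2.imread("pics/w1.png")[70:270,270:490]; cv2.imwrite("pics/w1z.png",cv2.resize(a,(660,600),interpolation=cv2.INTER_CUBIC))
```

```text
(no output)
```

View pics/w1z.png

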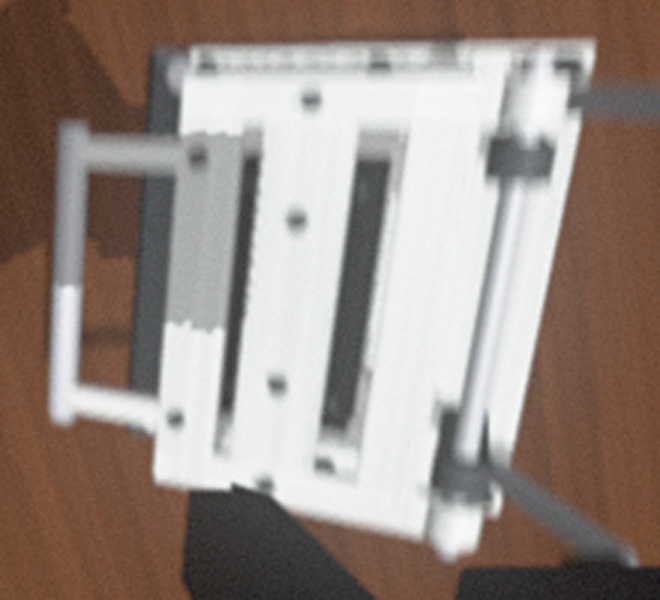

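Run:
```python
from h import *
import pickle
np.set_printoptions(precision=4,suppress=True)
W=pickle.load(open("w1.pkl","rb"));S=snapshot("side");T=snapshot("top")
print(W["T"])
for n,a,b,c in [("barL",(251,237.6),(212.6,212.4),(294,110.7)),("barR",(285,216.4),(258.2,228.4),(290.7,210))]:
    for s in ([(S,a),(T,b),(W,c)],[(S,a),(W,c)],[(T,b),(W,c)]): print(n,*tri(s))
    print(onz(W,c,.063),onz(T,b,.063),onz(S,a,.063))
```

```text
[[ 0.9479  0.3036  0.0971  0.4783]
 [-0.3187  0.9025  0.2896  0.1283]
 [ 0.0003 -0.3054  0.9522  0.4171]
 [ 0.      0.      0.      1.    ]]
barL [0.5192 0.0947 0.0619] [np.float64(0.0007437290153648247), np.float64(0.0035423993518503534), np.float64(0.004038582173252758)]
barL [0.5188 0.0982 0.066 ] [np.float64(0.0015751417748270118), np.float64(0.0015751417748269738)]
barL [0.5213 0.0952 0.0355] [np.float64(0.0027672656246658283), np.float64(0.0027672656246656405)]
[0.5206 0.0986 0.063 ] [0.5177 0.0914 0.063 ] [0.5189 0.0948 0.063 ]
barR [ 0.482  -0.0194  0.0581] [np.float64(0.0006525174655698952), np.float64(0.0009585343792413227), np.float64(0.0011229657982381434)]
barR [ 0.4828 -0.0211  0.0559] [np.float64(0.000338448256923919), np.float64(0.0003384482569240057)]
barR [ 0.4818 -0.0188  0.062 ] [np.float64(0.0006913743273951461), np.float64(0.0006913743273951335)]
[ 0.4825 -0.0184  0.063 ] [ 0.4811 -0.0188  0.063 ] [ 0.4798 -0.0132  0.063 ]
```

```bash
python3 -m inch '[[0,0,0,0,-0.07,0],[0,0,0,0,-0.07,0],[0,0,0,0,-0.07,0],[0,0,0,0,0,0]]' 34 20; python3 to.py .474 .046 .147 -18.4 18
```

```text
time_s: 3.3
tcp_pos: [0.4504, 0.0509, 0.2658]
orientation: [0.799, 0.093, 0.58, -0.131]
wrist_force: [0.0, -0.9, -1.1]
finger_gap: 0.661
t 3.3 tcp [0.45  0.051 0.266] q [ 0.23   0.045 -0.594  2.185  0.352  0.704 -0.928] F [ 0.026 -0.882 -1.077] gap 58.2
shift scaled [ 1.203  0.033 -0.141] turn scaled [-0.001  0.001  0.003] shift after turn [ 1.204  0.028 -0.14 ]
```

```bash
python3 -m inch '[[0.24,0.006,-0.028,0,0,0],[0.24,0.006,-0.028,0,0,0],[0.24,0.006,-0.028,0,0,0],[0.24,0.006,-0.028,0,0,0],[0.24,0.006,-0.028,0,0,0],[0,0,0,0,0,0]]'; python3 to.py .501 .038 .063 -18.4 18
python3 - <<'E'
from h import *
for n in ("wrist","side"):
    s=snapshot(n);cv2.imwrite(f"pics/{n}2.png",s["pixels"])
E
```

```text
time_s: 3.9
tcp_pos: [0.4759, 0.0452, 0.1455]
orientation: [0.797, 0.094, 0.582, -0.133]
wrist_force: [0.4, 0.1, -0.3]
finger_gap: 0.386
t 3.9 tcp [0.476 0.045 0.146] q [ 0.093  0.315 -0.469  2.254  0.783  0.481 -1.346] F [ 0.434  0.053 -0.274] gap 34.0
shift scaled [ 0.865  0.016 -0.003] turn scaled [-0.003 -0.003  0.004] shift after turn [ 0.865  0.011 -0.007]
```

View pics/wrist2.png

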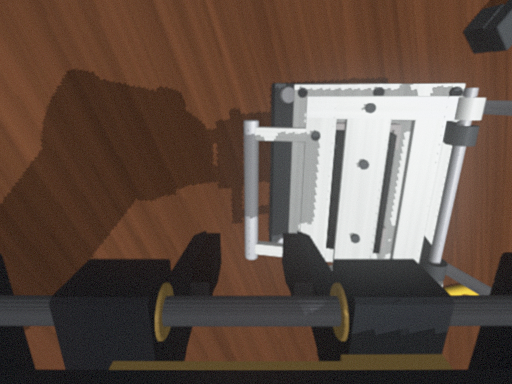

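View pics/side2.png

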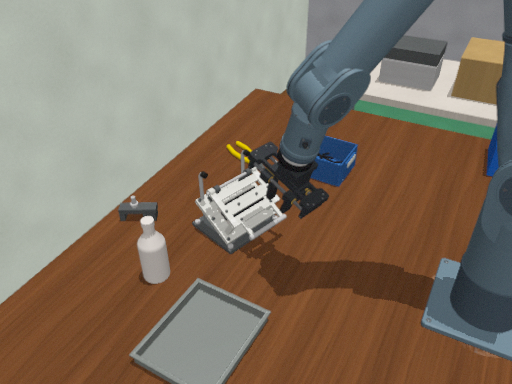

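```bash
python3 -m inch '[[0.15,0.003,0,0,0,0],[0.15,0.003,0,0,0,0],[0.15,0.003,0,0,0,0],[0,0,0,0,0,0]]'; python3 to.py .501 .038 .063 -18.4 18
python3 - <<'E'
from h import *
np.set_printoptions(precision=4,suppress=True)
for n in ("wrist",):
    s=snapshot(n);cv2.imwrite(f"pics/{n}3.png",s["pixels"])
for d in (-.06,.06): print(proj(s,np.array([.501,.038,.063])+d*np.array([.316,.949,0])))
E
```

```text
time_s: 4.4
tcp_pos: [0.4907, 0.043, 0.1055]
orientation: [0.799, 0.095, 0.58, -0.131]
wrist_force: [-1.5, 1.1, 0.4]
finger_gap: 0.382
t 4.4 tcp [0.491 0.043 0.106] q [ 0.014  0.411 -0.37   2.253  0.964  0.406 -1.514] F [-1.46   1.092  0.351] gap 33.6
shift scaled [ 0.44  -0.014 -0.023] turn scaled [-0.002  0.001  0.001] shift after turn [ 0.44  -0.015 -0.023]
[247.9611 288.308 ]
[246.7832 130.2804]
```

View pics/wrist3.png

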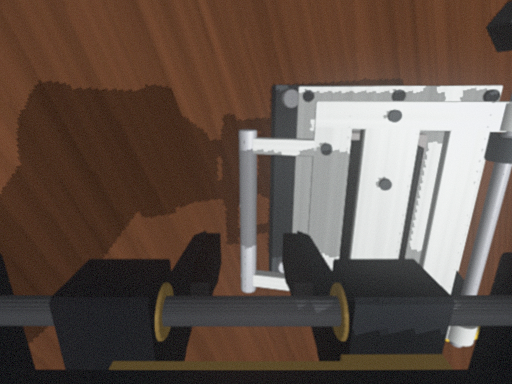

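```bash
python3 -m inch '[[0.15,-0.005,-0.008,0,0,0],[0.15,-0.005,-0.008,0,0,0],[0.14,-0.005,-0.008,0,0,0],[0,0,0,0,0,0]]'; python3 to.py .501 .038 .063 -18.4 18
python3 - <<'E'
from h import *
for n in ("wrist","side"):
    s=snapshot(n);cv2.imwrite(f"pics/{n}4.png",s["pixels"])
a=cv2.imread("pics/side4.png")[120:270,180:380]; cv2.imwrite("pics/side4z.png",cv2.resize(a,(800,600),interpolation=cv2.INTER_CUBIC))
E
```

```text
time_s: 4.85
tcp_pos: [0.5007, 0.0384, 0.063]
orientation: [0.799, 0.095, 0.58, -0.131]
wrist_force: [-0.4, -0.2, 0.1]
finger_gap: 0.383
t 4.85 tcp [0.501 0.038 0.063] q [-0.073  0.507 -0.25   2.251  1.171  0.324 -1.712] F [-0.393 -0.222  0.077] gap 33.7
shift scaled [ 0.001 -0.002  0.004] turn scaled [-0.002  0.001  0.001] shift after turn [ 0.001 -0.002  0.004]
```

View pics/wrist4.png

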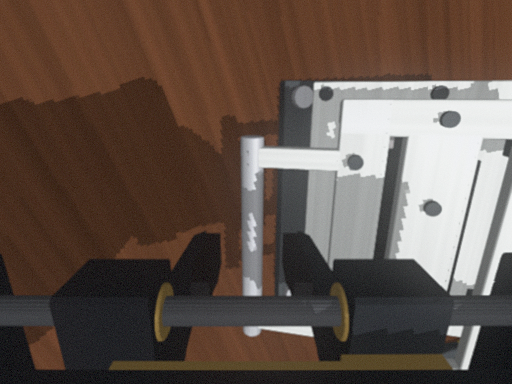

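View pics/side4z.png

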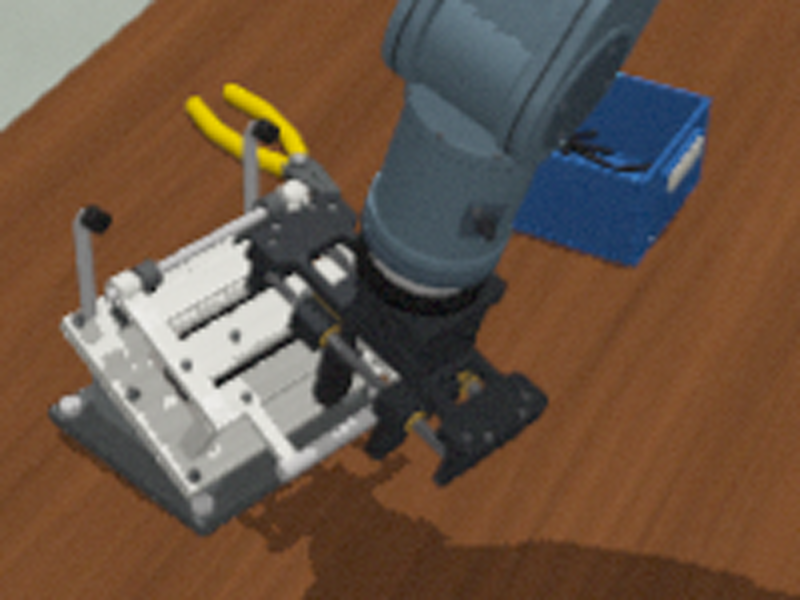

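```bash
python3 -m inch '[[0,0,0,0,0,0],[0,0,0,0,0,0],[0,0,0,0,0,0],[0,0,0,0,0,0],[0,0,0,0,0,0]]' 0 20; python3 to.py .501 .038 .063 -18.4 18
```

```text
time_s: 5.45
tcp_pos: [0.5009, 0.0387, 0.0638]
orientation: [0.799, 0.095, 0.579, -0.131]
wrist_force: [-8.4, 1.1, 22.4]
finger_gap: 0.035
t 5.45 tcp [0.501 0.039 0.064] q [-0.073  0.505 -0.251  2.251  1.172  0.324 -1.714] F [-8.357  1.113 22.394] gap 3.1
shift scaled [ 0.008 -0.007  0.001] turn scaled [-0.002  0.002  0.   ] shift after turn [ 0.008 -0.007  0.001]
```

Run:
```python
from h import *
for n in ("wrist","side"):
    s=snapshot(n);cv2.imwrite(f"pics/{n}5.png",s["pixels"])
a=cv2.imread("pics/side5.png")[160:270,220:340]; cv2.imwrite("pics/side5z.png",cv2.resize(a,(655,600),interpolation=cv2.INTER_CUBIC))
print(ctrl.get_obs()["moment"])
```

```text
[-0.41571073  1.08581177 -0.2707186 ]
```

View pics/wrist5.png

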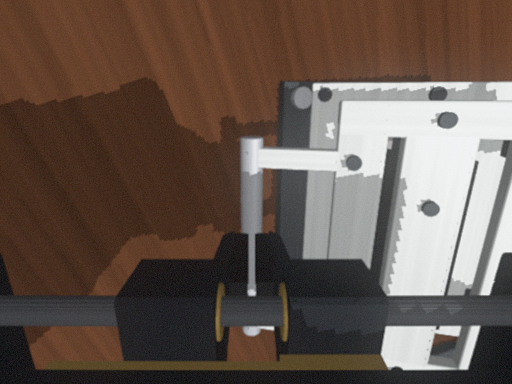

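View pics/side5z.png

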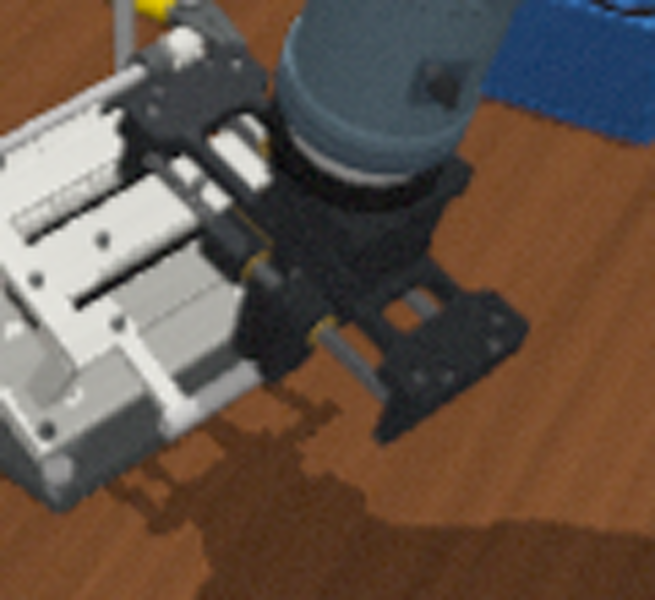

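```bash
python3 - <<'E'
from h import *
np.set_printoptions(precision=3,suppress=True)
s=snapshot("wrist");p,M,o=rt()
print("tcp",proj(s,p),"tip",proj(s,p+.019*M[:,0]),"back45",proj(s,p-.045*M[:,0]))
print("tcp cam", s["T"][:3,:3].T@(p-s["T"][:3,3]))
print(M.T@s["T"][:3,:3], M.T@(s["T"][:3,3]-p))
for z in (.04,.063):
  print(z,[onz(s,uv,z) for uv in [(251,137),(252,334)]])
E
python3 - <<'E'
import cv2
a=cv2.imread("pics/wrist5.png")[200:350,150:350]; cv2.imwrite("pics/w5z.png",cv2.resize(a,(800,600),interpolation=cv2.INTER_CUBIC))
E
```

```text
tcp [250.658 243.836] tip [250.733 229.523] back45 [250.395 294.318]
tcp cam [-0.    -0.029 -0.167]
[[ 0.001  0.305 -0.952]
 [ 0.     0.952  0.305]
 [ 1.    -0.     0.   ]] [-0.15   0.079  0.   ]
0.04 [array([0.527, 0.09 , 0.04 ]), array([ 0.481, -0.047,  0.04 ])]
0.063 [array([0.521, 0.095, 0.063]), array([ 0.482, -0.023,  0.063])]
```

View pics/w5z.png

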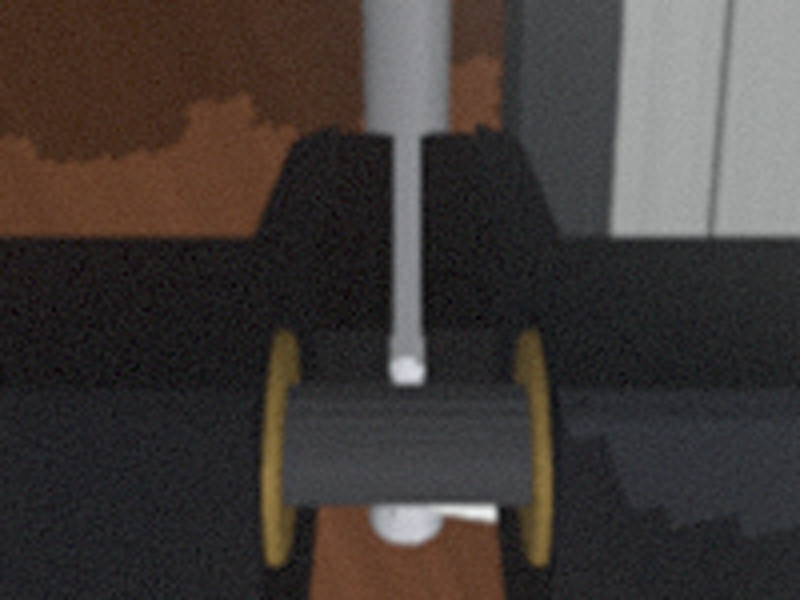

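Run:
```python
from h import *
np.set_printoptions(precision=1,suppress=True)
s=snapshot("side");p,M,o=rt()
for dx in (-.02,-.007,0,.019):
  print(dx,"z=0",proj(s,p+M@[dx,0,0]), "y+9", proj(s,p+M@[dx,.009,0]),"z+26",proj(s,p+M@[dx,0,.026]),"z-26",proj(s,p+M@[dx,0,-.026]))
print("bar",proj(s,[.501,.038,.063]))
c=s["pixels"][160:270,220:340].copy();c=cv2.resize(c,None,fx=5.46,fy=5.46,interpolation=cv2.INTER_CUBIC)
for dx,col in((0,(0,255,0)),(.019,(0,0,255)),(-.007,(255,0,0))):
  for dz in(-.02,.02):
    u=(proj(s,p+M@[dx,.009,dz])-[220,160]+.5)*5.46;cv2.circle(c,tuple(int(v) for v in u),4,col,-1)
cv2.imwrite("pics/side5m.png",c)
```

```text
-0.02 z=0 [270. 221.] y+9 [267.4 222.7] z+26 [262.9 213.7] z-26 [277.3 228.4]
-0.007 z=0 [268.8 224. ] y+9 [266.2 225.7] z+26 [261.7 216.8] z-26 [276.  231.4]
0 z=0 [268.1 225.7] y+9 [265.5 227.4] z+26 [261.1 218.4] z-26 [275.3 233. ]
0.019 z=0 [266.4 230. ] y+9 [263.8 231.7] z+26 [259.5 222.8] z-26 [273.4 237.3]
bar [268.3 225.9]
```

View pics/side5m.png

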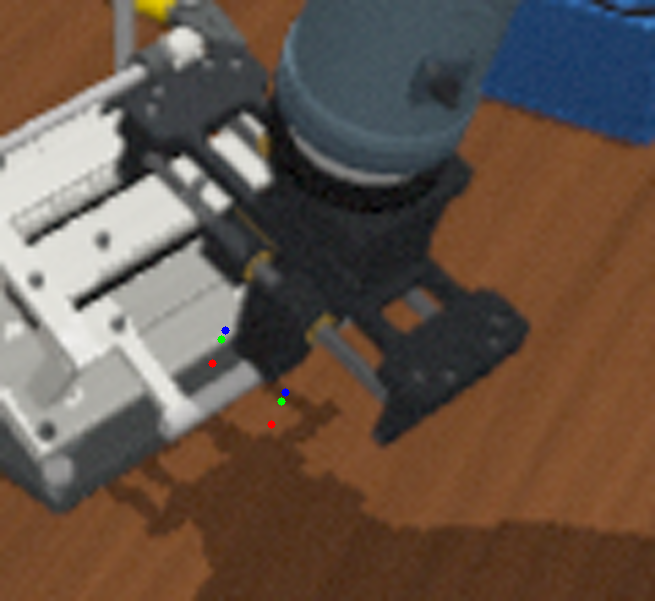

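```bash
python3 -m inch '[[0,0,0,0,0,0],[0,0,0,0,0,0],[0,0,0,0,0,0],[0.1,0,0,0,0,0],[0.1,0,0,0,0,0],[0,0,0,0,0,0],[0,0,0,0,0,0]]' 34 15; python3 to.py .501 .038 .063 -18.4 18
python3 - <<'E'
from h import *
for n in ("wrist","side"):
    s=snapshot(n);cv2.imwrite(f"pics/{n}6.png",s["pixels"])
a=cv2.imread("pics/side6.png")[160:270,220:340]; cv2.imwrite("pics/side6z.png",cv2.resize(a,(655,600),interpolation=cv2.INTER_CUBIC))
E
```

```text
time_s: 6.35
tcp_pos: [0.5057, 0.0367, 0.0435]
orientation: [0.798, 0.095, 0.58, -0.131]
wrist_force: [-0.2, -0.1, 1.0]
finger_gap: 0.386
t 6.35 tcp [0.506 0.037 0.043] q [-0.108  0.553 -0.2    2.244  1.277  0.29  -1.817] F [-0.241 -0.071  1.021] gap 34.0
shift scaled [-0.201 -0.003  0.014] turn scaled [-0.002  0.     0.001] shift after turn [-0.201 -0.003  0.014]
```

View pics/wrist6.png

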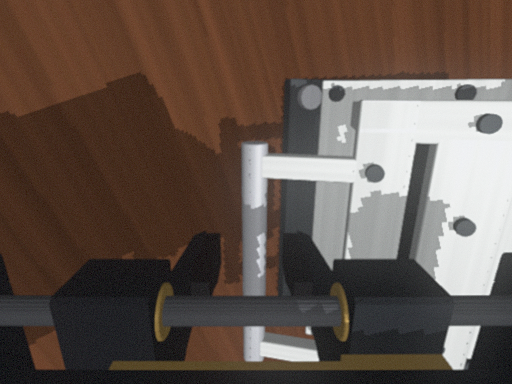

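View pics/side6z.png

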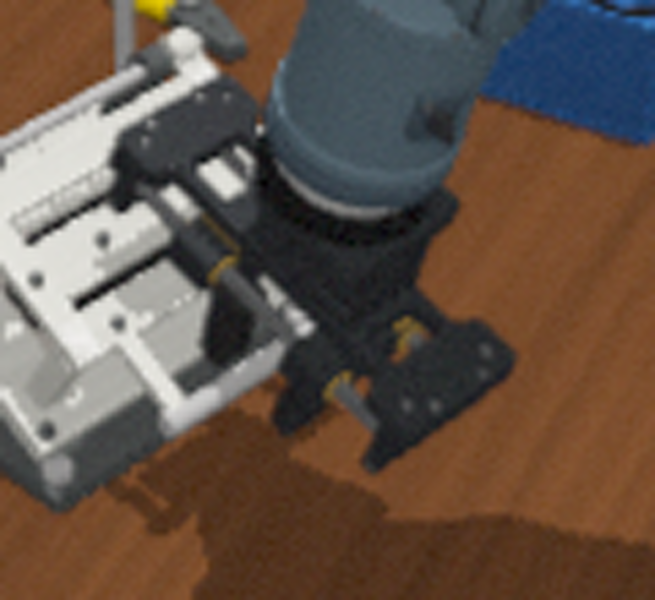

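```bash
python3 -m inch '[[0,0,0,0,0,0],[0,0,0,0,0,0],[0,0,0,0,0,0],[0,0,0,0,0,0]]' 0 15; python3 to.py .501 .038 .063 -18.4 18
```

```text
time_s: 6.85
tcp_pos: [0.5069, 0.0365, 0.0441]
orientation: [0.799, 0.095, 0.579, -0.131]
wrist_force: [1.2, -1.3, 1.8]
finger_gap: 0.13
t 6.85 tcp [0.507 0.037 0.044] q [-0.108  0.553 -0.199  2.243  1.279  0.29  -1.818] F [ 1.173 -1.261  1.791] gap 11.4
shift scaled [-0.198 -0.005  0.001] turn scaled [-0.002  0.001  0.001] shift after turn [-0.198 -0.005  0.   ]
```

```bash
cat > arc.py <<'E'
from to import *
import sys
# arc.py th0 th1 t0 t1 n : rows following lid arc; G = TCP-20mm x
th0,th1,t0,t1=[float(v) for v in sys.argv[1:5]];n=int(sys.argv[5]);yaw=-18.4
xf=np.array([np.cos(np.radians(yaw)),np.sin(np.radians(yaw)),0]);u=np.array([0,0,1.])
bar=np.array([.501,.0383,.063]);H=bar+.148*(np.cos(np.pi/6)*xf+.5*u)
def pose(th,t):
    f=np.radians(th-30);b=H+.148*(-np.cos(f)*xf+np.sin(f)*u);M=R_t(yaw,t);return b+.02*M[:,0],M
p,M,o=rt()
np.set_printoptions(precision=3,suppress=True)
pt,Mt=pose(th0,t0)
g=p-.02*M[:,0]-H;print("lid angle from G",np.degrees(np.arctan2(g[2],-g@xf))+30,"radius",np.hypot(g[2],g@xf),"y",g@np.cross(u,xf),"err mm",M.T@(pt-p)*1e3,"F",o["wrist_force"],"gap",o["finger_gap"]*88.1,"q",o["qpos"])
cp,cM=(pt,Mt) # commanded assumed on path
rows=[]
for i in range(1,n+1):
    P,Q=pose(th0+(th1-th0)*i/n,t0+(t1-t0)*i/n)
    d=np.round(cM.T@(P-cp)/.1,2);w=np.round(R.from_matrix(cM.T@Q).as_rotvec()/1.5,3);w[[0,2]]=0
    rows.append([float(d[0]),float(d[1]),float(d[2]),0,float(w[1]),0])
    cp=cp+cM@d*.1;cM=cM@R.from_rotvec(w*1.5).as_matrix()
print(str(rows).replace(" ",""))
E
python3 arc.py 0 45 18 4 10
```

```text
lid angle from G 0.049631846758000364 radius 0.14797056565681505 y 0.00020082106235837533 err mm [ 0.132 -0.183 -0.044] F [ 1.173 -1.261  1.791] gap 11.423241192709606 q [-0.108  0.553 -0.199  2.243  1.279  0.29  -1.818]
[[-0.11,0.0,-0.02,0,0.016,0],[-0.12,0.0,-0.02,0,0.017,0],[-0.12,0.0,-0.02,0,0.016,0],[-0.11,0.0,-0.0,0,0.016,0],[-0.12,0.0,-0.0,0,0.016,0],[-0.11,0.0,0.01,0,0.017,0],[-0.12,0.0,0.01,0,0.016,0],[-0.11,0.0,0.02,0,0.016,0],[-0.11,0.0,0.02,0,0.017,0],[-0.12,0.0,0.03,0,0.016,0]]
```

```bash
python3 -m inch '[[-0.11,0,-0.02,0,0.016,0],[-0.12,0,-0.02,0,0.017,0],[-0.12,0,-0.02,0,0.016,0]]'; python3 arc.py 13.5 45 13.8 4 7
```

```text
time_s: 7.15
tcp_pos: [0.4922, 0.0415, 0.0764]
orientation: [0.777, 0.1, 0.608, -0.127]
wrist_force: [9.5, -4.6, -1.5]
finger_gap: 0.13
lid angle from G 13.8509670670866 radius 0.1481309128426096 y 0.00024870903933549483 err mm [ 0.901 -0.239  0.149] F [ 9.498 -4.577 -1.456] gap 11.48400201236986 q [ 0.072  0.493 -0.4    2.209  0.901  0.411 -1.415]
[[-0.12,0.0,-0.01,0,0.016,0],[-0.11,0.0,0.0,0,0.017,0],[-0.12,0.0,0.01,0,0.016,0],[-0.11,0.0,0.01,0,0.016,0],[-0.12,0.0,0.02,0,0.016,0],[-0.11,0.0,0.03,0,0.017,0],[-0.11,0.0,0.03,0,0.016,0]]
```

Holding and following well. Continue.

```bash
python3 -m inch '[[-0.12,0,-0.01,0,0.016,0],[-0.11,0,0,0,0.017,0],[-0.12,0,0.01,0,0.016,0],[-0.11,0,0.01,0,0.016,0],[-0.12,0,0.02,0,0.016,0],[-0.11,0,0.03,0,0.017,0],[-0.11,0,0.03,0,0.016,0]]'; python3 arc.py 45 90 4 0 10
```

```text
time_s: 7.85
tcp_pos: [0.4887, 0.0425, 0.1561]
orientation: [0.723, 0.111, 0.672, -0.118]
wrist_force: [10.6, -4.4, -7.6]
finger_gap: 0.125
lid angle from G 45.31725638884191 radius 0.14790224113050118 y 9.083045292306838e-05 err mm [ 0.741 -0.117 -0.415] F [10.63  -4.39  -7.629] gap 10.971696756043269 q [ 0.361  0.434 -0.684  2.042  0.463  0.746 -0.934]
[[-0.11,-0.0,0.04,0,0.005,0],[-0.1,0.0,0.05,0,0.004,0],[-0.1,0.0,0.05,0,0.005,0],[-0.1,0.0,0.07,0,0.005,0],[-0.09,0.0,0.07,0,0.004,0],[-0.09,0.0,0.07,0,0.005,0],[-0.08,0.0,0.09,0,0.005,0],[-0.08,0.0,0.08,0,0.004,0],[-0.06,0.0,0.1,0,0.005,0],[-0.07,0.0,0.09,0,0.005,0]]
```

```bash
python3 -m inch '[[-0.11,0,0.04,0,0.005,0],[-0.1,0,0.05,0,0.004,0],[-0.1,0,0.05,0,0.005,0],[-0.1,0,0.07,0,0.005,0],[-0.09,0,0.07,0,0.004,0],[-0.09,0,0.07,0,0.005,0],[-0.08,0,0.09,0,0.005,0],[-0.08,0,0.08,0,0.004,0],[-0.06,0,0.1,0,0.005,0],[-0.07,0,0.09,0,0.005,0]]'; python3 arc.py 90 132 0 0 10
```

```text
time_s: 8.85
tcp_pos: [0.5487, 0.0222, 0.2453]
orientation: [0.696, 0.113, 0.7, -0.114]
wrist_force: [-2.9, 0.4, -1.4]
finger_gap: 0.126
lid angle from G 88.79631059524229 radius 0.15003039998580145 y -0.00016959929068847496 err mm [0.136 0.21  3.823] F [-2.904  0.408 -1.37 ] gap 11.089494105177332 q [ 0.434  0.452 -0.728  1.761  0.338  1.063 -0.735]
[[-0.05,0.0,0.1,0,0.0,0],[-0.04,0.0,0.1,0,0.0,0],[-0.04,0.0,0.1,0,0.0,0],[-0.03,0.0,0.1,0,0.0,0],[-0.02,0.0,0.11,0,0.0,0],[-0.01,0.0,0.11,0,0.0,0],[-0.01,0.0,0.1,0,0.0,0],[0.0,0.0,0.11,0,0.0,0],[0.02,0.0,0.11,0,0.0,0],[0.01,0.0,0.11,0,0.0,0]]
```

```bash
python3 -m inch '[[-0.05,0,0.1,0,0,0],[-0.04,0,0.1,0,0,0],[-0.04,0,0.1,0,0,0],[-0.03,0,0.1,0,0,0],[-0.02,0,0.11,0,0,0],[-0.01,0,0.11,0,0,0],[-0.01,0,0.1,0,0,0],[0,0,0.11,0,0,0],[0.02,0,0.11,0,0,0],[0.01,0,0.11,0,0,0]]'; python3 -m inch '[[0,0,0,0,0,0],[0,0,0,0,0,0]]'; python3 arc.py 132 134 0 0 1
python3 - <<'E'
from h import *
for n in ("side",):
    s=snapshot(n);cv2.imwrite(f"pics/{n}7.png",s["pixels"])
E
```

```text
time_s: 9.85
tcp_pos: [0.6512, -0.0122, 0.2623]
orientation: [0.698, 0.114, 0.698, -0.114]
wrist_force: [-0.7, -0.1, 0.1]
finger_gap: 0.126
time_s: 10.05
tcp_pos: [0.6505, -0.0119, 0.2624]
orientation: [0.698, 0.114, 0.698, -0.114]
wrist_force: [0.1, -1.8, -0.6]
finger_gap: 0.133
lid angle from G 131.48701948309065 radius 0.14841880875177232 y -0.00044999954432321435 err mm [0.68  0.458 1.207] F [ 0.097 -1.817 -0.564] gap 11.738662826892778 q [ 0.392  0.603 -0.677  1.477  0.391  1.199 -0.665]
[[0.01,0.0,0.05,0,0.0,0]]
```

View pics/side7.png

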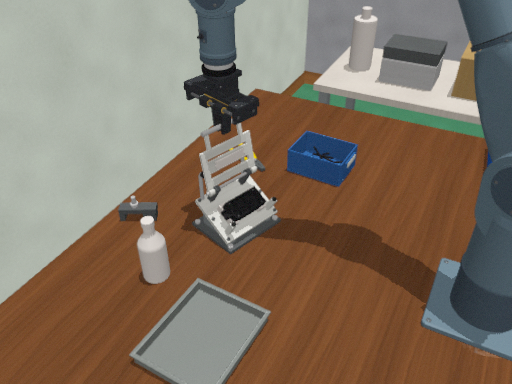

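```bash
python3 -m inch '[[0.01,0,0.05,0,0,0],[0,0,0,0,0,0]]' ; python3 -m inch '[[0,0,0,0,0,0],[0,0,0,0,0,0],[0,0,0,0,0,0],[0,0,0,0,0,0],[-0.2,0,0,0,0,0],[-0.3,0,0,0,0,0],[-0.3,0,0,0,0,0],[-0.1,0,0,0,0,0],[0,0,0,0,0,0]]' 60 
python3 to.py .5 .03 .2 -18.4 0
python3 - <<'E'
from h import *
import pickle
for n in ("side","wrist","top"):
    s=snapshot(n);cv2.imwrite(f"pics/{n}8.png",s["pixels"]);pickle.dump(s,open(n+"8.pkl","wb"))
E
```

```text
time_s: 10.3
tcp_pos: [0.655, -0.0134, 0.2614]
orientation: [0.698, 0.114, 0.698, -0.114]
wrist_force: [-0.7, -1.2, 0.6]
finger_gap: 0.129
time_s: 11.2
tcp_pos: [0.6556, -0.0129, 0.353]
orientation: [0.699, 0.114, 0.697, -0.114]
wrist_force: [0.1, 0.2, -0.7]
finger_gap: 0.682
t 11.2 tcp [ 0.656 -0.013  0.353] q [ 0.393  0.545 -0.697  1.346  0.347  1.37  -0.623] F [ 0.126  0.206 -0.661] gap 60.1
shift scaled [ 1.526 -0.09  -1.616] turn scaled [-0.002  0.002 -0.001] shift after turn [ 1.53  -0.084 -1.612]
```

View pics/side8.png

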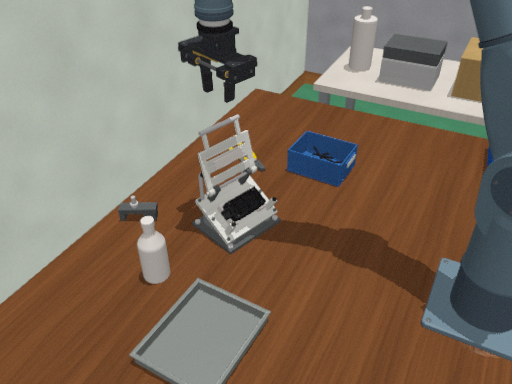

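View pics/wrist8.png

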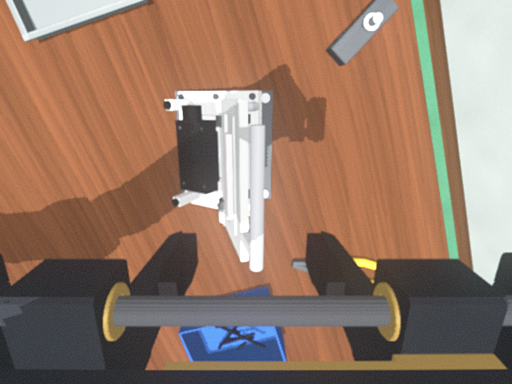

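Run:
```python
import cv2
a=cv2.imread("pics/side8.png")[160:255,185:285]; cv2.imwrite("pics/side8z.png",cv2.resize(a,(600,570),interpolation=cv2.INTER_CUBIC))
a=cv2.imread("pics/top8.png")[125:235,195:305]; cv2.imwrite("pics/top8z.png",cv2.resize(a,(550,550),interpolation=cv2.INTER_CUBIC))
a=cv2.imread("pics/wrist8.png")[80:220,150:290]; cv2.imwrite("pics/wrist8z.png",cv2.resize(a,(560,560),interpolation=cv2.INTER_CUBIC))
```

```text
(no output)
```

View pics/side8z.png

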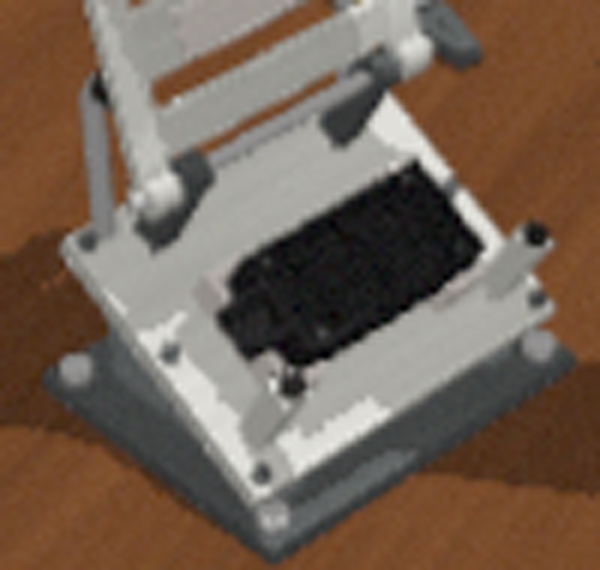

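View pics/wrist8z.png

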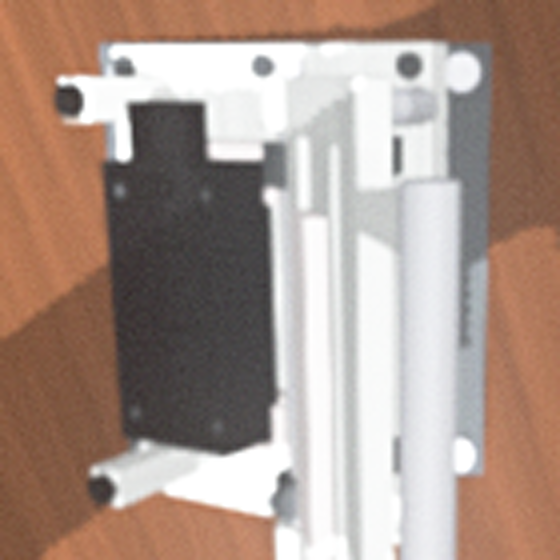

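View pics/top8z.png

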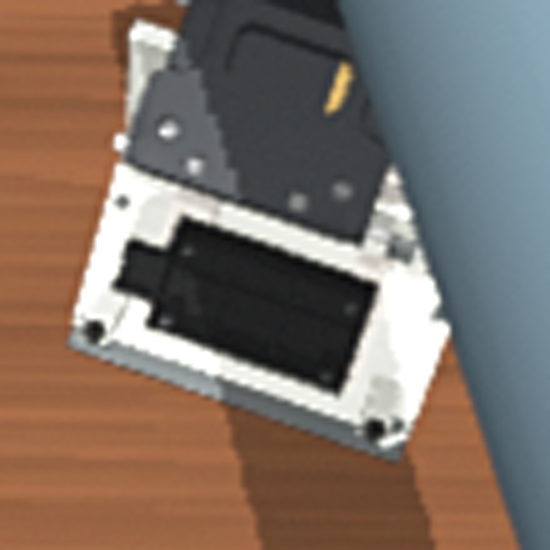

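```bash
cat > hs.py <<'E'
from to import *
import pickle
np.set_printoptions(precision=4,suppress=True)
S,T,W=[pickle.load(open(n+"8.pkl","rb")) for n in("side","top","wrist")]
pts={"UL":((223.7,205.3),(232,168.6),None),"UR":((254.2,187),(270.6,182),None),"DR":((265.5,200),(263.6,203.4),(182,190)),"DL":(None,(225,190),(176.2,120.5))}
X={}
for k,(a,b,c) in pts.items():
    obs=[(s,u) for s,u in((S,a),(T,b),(W,c)) if u];X[k],r=tri(obs);print(k,X[k],r)
yaw=np.radians(-18.4);xf=np.array([np.cos(yaw),np.sin(yaw),0]);yf=np.array([-xf[1],xf[0],0]);u=np.array([0,0,1.])
sx=np.cos(np.pi/6)*xf+.5*u;n=-.5*xf+np.cos(np.pi/6)*u
print("edges", X["UL"]-X["UR"],np.linalg.norm(X["UL"]-X["UR"]),np.linalg.norm(X["UR"]-X["DR"]),np.linalg.norm(X["DL"]-X["DR"]))
def f(p,full=False):
    yw=np.radians(p[3]);xf=np.array([np.cos(yw),np.sin(yw),0]);yf=np.array([-xf[1],xf[0],0]);sx=np.cos(np.pi/6)*xf+.5*u;n=-.5*xf+np.cos(np.pi/6)*u
    C=p[:3];r=[]
    for k,(sa,sb) in {"UL":(1,1),"UR":(1,-1),"DR":(-1,-1),"DL":(-1,1)}.items():
        P=C+.025*sa*sx+.05*sb*yf+.015*n
        for s,uv in zip((S,T,W),pts[k]):
            if uv:r+=list(proj(s,P)-uv)
    return np.array(r)
sol=least_squares(f,[.56,.02,.1,-18],loss="soft_l1");print("fit",sol.x);print(f(sol.x))
H=np.array([.501,.0383,.063])+.148*sx;d=sol.x[:3]-H;print("rel hinge along slope",d@sx,"y",d@yf,"normal",d@n)
E
python3 hs.py
```

```text
UL [0.6214 0.0462 0.089 ] [np.float64(0.0006282523964194993), np.float64(0.0006282523964195046)]
UR [ 0.5872 -0.0463  0.0966] [np.float64(0.002501522071522568), np.float64(0.0025015220715223396)]
DR [ 0.5412 -0.0297  0.0818] [np.float64(0.0016821009715849969), np.float64(0.0011522852446215956), np.float64(0.0005952042572533827)]
DL [0.5707 0.064  0.0756] [np.float64(0.0018742561713194427), np.float64(0.001874256171319472)]
edges [ 0.0342  0.0925 -0.0076] 0.09892147822905722 0.051115885329848634 0.09843767633207234
fit [  0.5844   0.0083   0.078  -17.6109]
[ 1.7468 -2.2972 -2.7984  2.2275  0.0463 -1.196  -0.5491  2.4877  0.6604
  0.7352  0.0932 -0.4997  1.0885 -0.6201 -1.1885 -0.4718  0.7008  0.5541]
rel hinge along slope -0.06374579368928908 y -0.002127418255573402 normal -0.03137301557785017
```

Run:
```python
from h import *
s=snapshot("side");p,M,o=rt()
f=6;x0,y0=170,0;c=cv2.resize(s["pixels"][0:100,170:290],None,fx=f,fy=f,interpolation=cv2.INTER_CUBIC)
for dx,col in((-.045,(0,0,255)),(-.065,(0,255,0)),(-.007,(255,255,0))):
  yy=.0375 if dx<-.02 else .009
  zz=.0935 if dx<-.02 else .03
  q=[(proj(s,p+M@[dx,a*yy,b*zz])-[x0,y0]+.5)*f for a,b in((1,1),(1,-1),(-1,-1),(-1,1))]
  cv2.polylines(c,[np.array(q).astype(np.int32)],True,col,1)
cv2.imwrite("pics/grip.png",c)
```

```text
(no output)
```

View pics/grip.png

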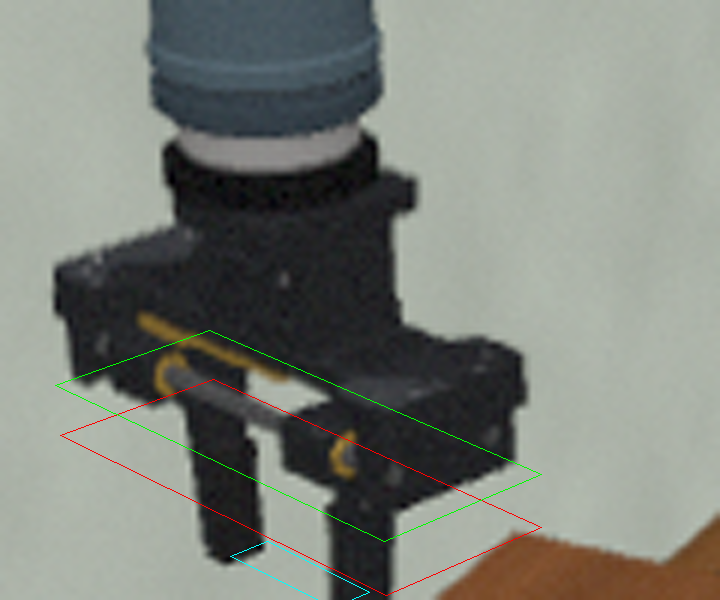

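```bash
python3 -m inch '[[0,0,-0.4,0,0,0],[0,0,-0.4,0,0,0],[0,0,-0.4,0,0,0],[0,0,-0.4,0,0,0],[0,0,0,0,-0.096,0],[0,0,0,0,-0.096,0],[0,0,0,0,-0.096,0],[0,0,0,0,-0.096,0],[0,0,0,0,0,0]]' 64; python3 to.py .548 .022 .150 -18.2 33
```

```text
time_s: 12.3
tcp_pos: [0.4987, 0.0376, 0.3481]
orientation: [0.867, 0.074, 0.472, -0.142]
wrist_force: [-0.7, -1.0, 0.3]
finger_gap: 0.723
t 12.3 tcp [0.499 0.038 0.348] q [ 0.498 -0.075 -0.847  2.152  0.508  0.645 -1.028] F [-0.749 -1.036  0.255] gap 63.7
shift scaled [ 1.944  0.02  -0.641] turn scaled [ 0.    -0.001  0.005] shift after turn [ 1.943  0.006 -0.645]
```

```bash
python3 -m inch '[[0,0,-0.32,0,0,0],[0.15,0,-0.32,0,0,0.005],[0.36,0,0,0,0,0],[0.36,0,0,0,0,0],[0.36,0,0,0,0,0],[0.36,0,0,0,0,0],[0.34,0,0,0,0,0],[0,0,0,0,0,0]]' ; python3 to.py .548 .022 .150 -18.2 33
python3 - <<'E'
from h import *
import pickle
for n in ("side","wrist","top"):
    s=snapshot(n);cv2.imwrite(f"pics/{n}9.png",s["pixels"]);pickle.dump(s,open(n+"9.pkl","wb"))
E
```

```text
time_s: 13.1
tcp_pos: [0.5477, 0.0203, 0.1573]
orientation: [0.865, 0.078, 0.475, -0.142]
wrist_force: [-0.7, 0.0, -0.1]
finger_gap: 0.728
t 13.1 tcp [0.548 0.02  0.157] q [ 0.369  0.448 -0.8    2.26   1.536  0.635 -1.981] F [-0.693  0.033 -0.096] gap 64.1
shift scaled [ 0.06   0.017 -0.041] turn scaled [-0.005 -0.006  0.003] shift after turn [ 0.059  0.017 -0.042]
```

View pics/wrist9.png

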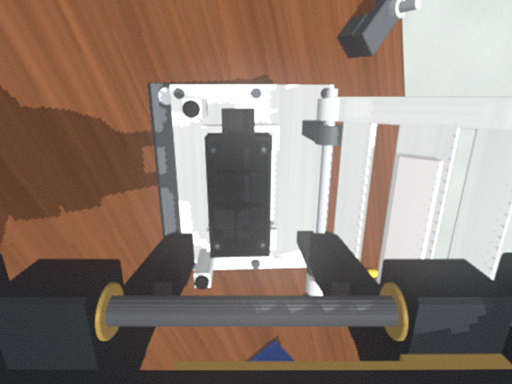

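View pics/side9.png

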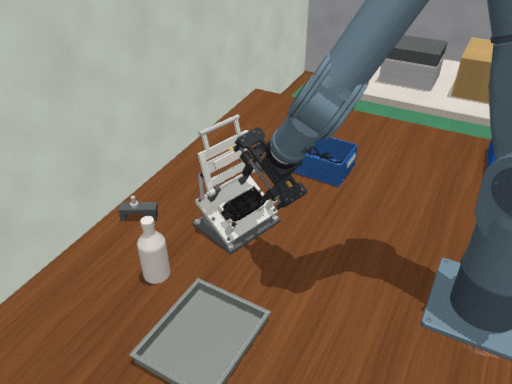

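Run:
```python
import cv2
a=cv2.imread("pics/wrist9.png")[95:275,160:340]; a=cv2.convertScaleAbs(a,alpha=1.6); cv2.imwrite("pics/wrist9z.png",cv2.resize(a,(594,594),interpolation=cv2.INTER_CUBIC))
```

```text
(no output)
```

View pics/wrist9z.png

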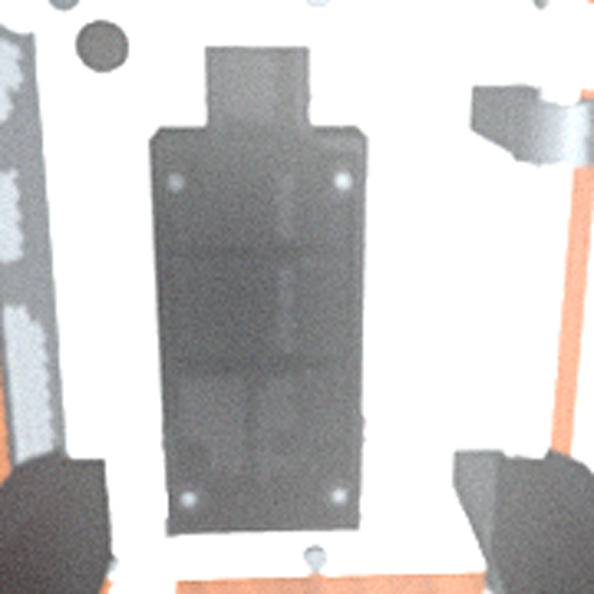

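```bash
cat >> hs.py <<'E'
V=pickle.load(open("wrist9.pkl","rb"))
pv={"UL":(271.2,133.5),"DL":(205.5,133.5),"DR":(210.3,256.8),"UR":(269.1,255.6)}
def g(p,wv=2):
    yw=np.radians(p[3]);xf=np.array([np.cos(yw),np.sin(yw),0]);yf=np.array([-xf[1],xf[0],0]);sx=np.cos(np.pi/6)*xf+.5*u;n=-.5*xf+np.cos(np.pi/6)*u
    r=[]
    for k,(sa,sb) in {"UL":(1,1),"UR":(1,-1),"DR":(-1,-1),"DL":(-1,1)}.items():
        r+=list((proj(V,p[:3]+.025*sa*sx+.05*sb*yf+.015*n)-pv[k])*wv)
    return np.array(r)
print("---")
s1=least_squares(g,sol.x);print("wrist only",s1.x,g(s1.x,1))
s2=least_squares(lambda p:np.r_[f(p),g(p)],sol.x,loss="soft_l1");print("all",s2.x,g(s2.x,1))
d=s2.x[:3]-H;print(d@sx,d@yf,d@n)
E
python3 hs.py | sed -n '/---/,$p'
```

```text
---
wrist only [  0.5833   0.013    0.0842 -18.8822] [ 1.5177  0.4905  0.4879 -0.5704 -0.778  -0.6257 -1.2443  0.5582]
all [  0.5845   0.0104   0.0811 -18.7849] [ 0.9228  2.7071  0.1767 -0.6464 -0.0796 -0.6441 -0.561   2.8959]
-0.06272822803531594 -0.00011337765770959868 -0.028378731947449935
```

```bash
python3 to.py .5904 .0091 .0730 -18.6 32.5
```

```text
t 13.25 tcp [0.548 0.022 0.163] q [ 0.371  0.436 -0.807  2.262  1.532  0.633 -1.979] F [-0.373  0.141 -0.799] gap 63.9
shift scaled [ 0.995  0.006 -0.112] turn scaled [ 0.     0.005 -0.002] shift after turn [ 0.996  0.009 -0.105]
```

```bash
python3 -m inch '[[0.12,0,-0.05,0,0.005,0],[0.12,0,-0.05,0,0,0],[0.12,0,0,0,0,0],[0.12,0,0,0,0,0],[0,0,0,0,0,0]]'; python3 to.py .5904 .0091 .0730 -18.6 32.5; python3 -m inch '[[0,0,0,0,0,0]]'
```

```text
time_s: 13.75
tcp_pos: [0.5648, 0.0164, 0.1175]
orientation: [0.866, 0.078, 0.474, -0.14]
wrist_force: [0.3, 0.2, -0.3]
finger_gap: 0.723
t 13.75 tcp [0.565 0.016 0.118] q [ 0.344  0.564 -0.759  2.243  1.706  0.668 -2.104] F [ 0.291  0.174 -0.31 ] gap 63.7
shift scaled [ 0.518  0.01  -0.016] turn scaled [ 0.     0.001 -0.002] shift after turn [ 0.518  0.012 -0.015]
time_s: 13.85
tcp_pos: [0.5645, 0.0171, 0.1179]
orientation: [0.866, 0.078, 0.474, -0.14]
wrist_force: [-0.0, 0.6, -0.5]
finger_gap: 0.73
```

```bash
python3 -m inch '[[0.1,0,-0.01,0,0,0],[0.1,0,-0.01,0,0,0],[0.1,0,0,0,0,0],[0,0,0,0,0,0]]'; python3 to.py .5904 .0091 .0730 -18.6 32.5
python3 - <<'E'
from h import *
for n in ("side","wrist"):
    s=snapshot(n);cv2.imwrite(f"pics/{n}10.png",s["pixels"])
a=cv2.imread("pics/side10.png")[110:250,185:325]; cv2.imwrite("pics/side10z.png",cv2.resize(a,(600,600),interpolation=cv2.INTER_CUBIC))
E
```

```text
time_s: 14.25
tcp_pos: [0.5781, 0.0122, 0.09]
orientation: [0.866, 0.078, 0.474, -0.14]
wrist_force: [0.3, 0.1, 0.3]
finger_gap: 0.728
t 14.25 tcp [0.578 0.012 0.09 ] q [ 0.335  0.643 -0.733  2.22   1.798  0.689 -2.157] F [0.257 0.066 0.259] gap 64.1
shift scaled [0.211 0.009 0.015] turn scaled [ 0.     0.    -0.002] shift after turn [0.211 0.01  0.015]
```

View pics/wrist10.png

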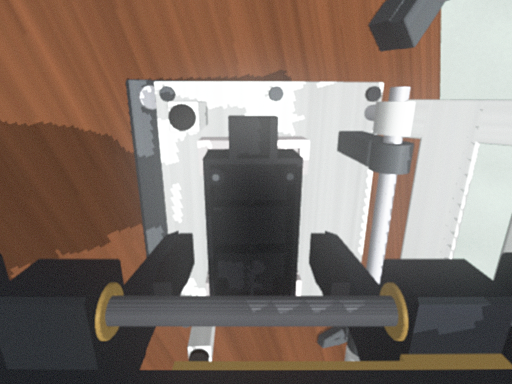

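View pics/side10z.png

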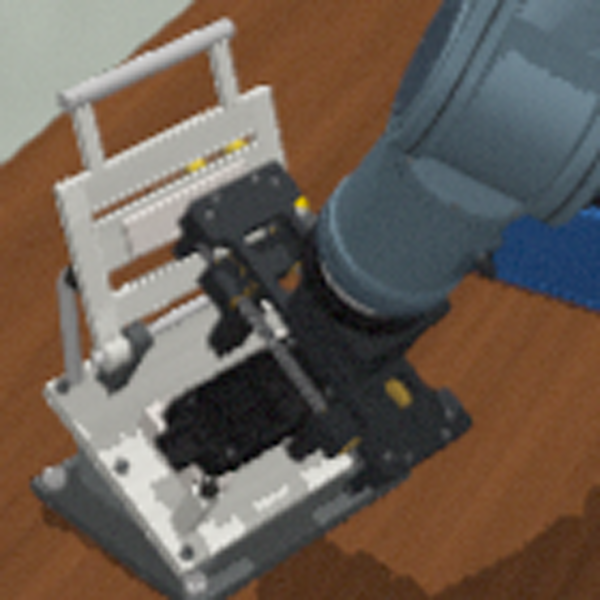

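```bash
python3 -m inch '[[0.07,0,0.005,0,0,0],[0.07,0,0.005,0,0,0],[0.07,0.005,0,0,0,0],[0,0,0,0,0,0]]'; python3 to.py .5904 .0091 .0730 -18.6 32.5
python3 - <<'E'
from h import *
for n in ("side","wrist"):
    s=snapshot(n);cv2.imwrite(f"pics/{n}11.png",s["pixels"])
a=cv2.imread("pics/side11.png")[110:250,185:325]; cv2.imwrite("pics/side11z.png",cv2.resize(a,(600,600),interpolation=cv2.INTER_CUBIC))
E
```

```text
time_s: 14.75
tcp_pos: [0.5896, 0.0089, 0.0718]
orientation: [0.865, 0.078, 0.475, -0.14]
wrist_force: [-0.1, -0.5, -0.3]
finger_gap: 0.725
t 14.75 tcp [0.59  0.009 0.072] q [ 0.331  0.695 -0.715  2.195  1.849  0.699 -2.178] F [-0.145 -0.532 -0.261] gap 63.9
shift scaled [-0.006  0.005  0.012] turn scaled [ 0.    -0.    -0.002] shift after turn [-0.006  0.005  0.012]
```

View pics/wrist11.png

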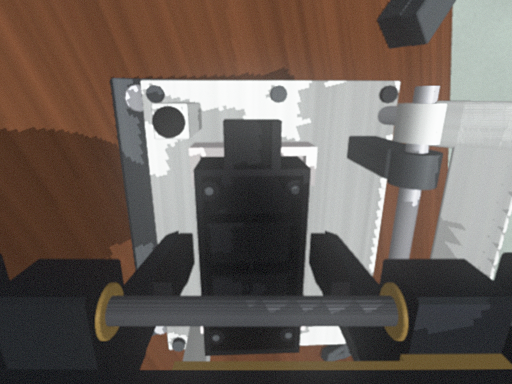

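View pics/side11z.png

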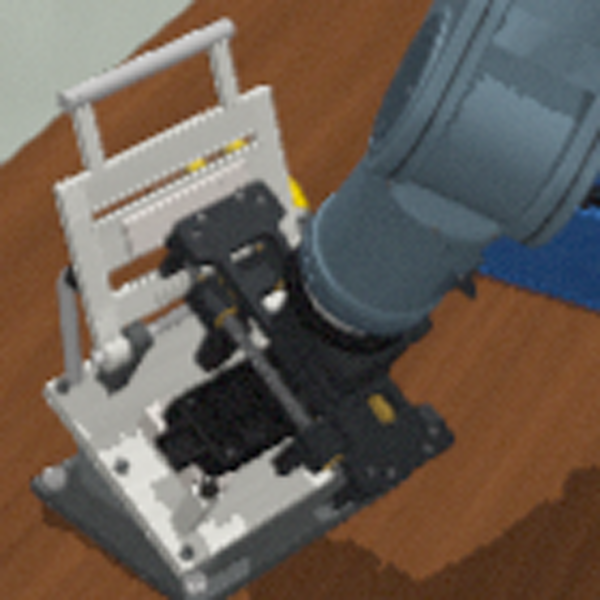

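```bash
python3 -m inch '[[0,0,0,0,0,0],[0,0,0,0,0,0],[0,0,0,0,0,0],[0,0,0,0,0,0],[0,0,0,0,0,0]]' 30 18; python3 to.py .5904 .0091 .0730 -18.6 32.5
```

```text
time_s: 15.35
tcp_pos: [0.5895, 0.0093, 0.0729]
orientation: [0.866, 0.078, 0.474, -0.14]
wrist_force: [-1.5, -0.1, 2.3]
finger_gap: 0.568
t 15.35 tcp [0.589 0.009 0.073] q [ 0.331  0.693 -0.716  2.196  1.848  0.699 -2.178] F [-1.536 -0.104  2.302] gap 50.0
shift scaled [0.005 0.001 0.009] turn scaled [ 0.001  0.    -0.003] shift after turn [0.005 0.001 0.009]
```

```bash
python3 -m inch '[[-0.08,0,0,0,0,0],[-0.12,0,0,0,0,0],[-0.16,0,0,0,0,0],[-0.2,0,0,0,0,0],[-0.2,0,0,0,0,0],[-0.2,0,0,0,0,0],[-0.1,0,0,0,0,0],[0,0,0,0,0,0]]'; python3 to.py .485 .355 .2 0 0
python3 - <<'E'
from h import *
for n in ("side","wrist"):
    s=snapshot(n);cv2.imwrite(f"pics/{n}12.png",s["pixels"])
E
```

```text
time_s: 16.15
tcp_pos: [0.5352, 0.0274, 0.1637]
orientation: [0.866, 0.078, 0.473, -0.139]
wrist_force: [-0.2, -0.1, -0.9]
finger_gap: 0.572
t 16.15 tcp [0.535 0.027 0.164] q [ 0.362  0.416 -0.813  2.284  1.518  0.63  -1.991] F [-0.219 -0.101 -0.94 ] gap 50.4
shift scaled [-1.113  2.952 -1.08 ] turn scaled [-0.209  0.377  0.059] shift after turn [-0.363  3.276 -0.502]
```

View pics/wrist12.png

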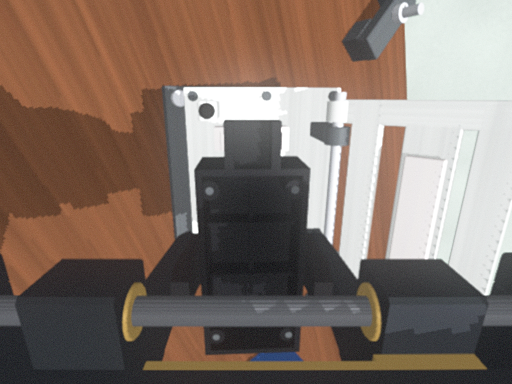

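View pics/side12.png

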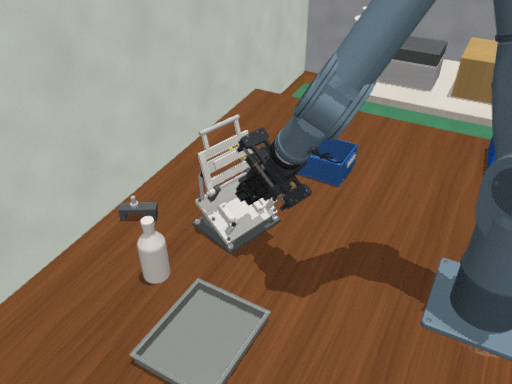

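```bash
python3 -m inch '[[-0.2,0,0,0,0,0],[-0.2,0,0,0,0,0],[-0.2,0,0,0,0,0],[-0.2,0,0,0,0.0,0],[0,0,0,0,0.076,0],[0,0,0,0,0.076,0],[0,0,0,0,0.076,0],[0,0,0,0,0.076,0],[0,0,0,0,0.074,0],[0,0,0,0,0,0]]'; python3 to.py .485 .355 .2 -18.6 0
python3 - <<'E'
from h import *
import pickle
np.set_printoptions(precision=4,suppress=True)
s=snapshot("top");cv2.imwrite("pics/top13.png",s["pixels"])
a=s["pixels"][165:280,45:175]; cv2.imwrite("pics/top13z.png",cv2.resize(a,None,fx=5,fy=5,interpolation=cv2.INTER_CUBIC))
s=snapshot("side");cv2.imwrite("pics/side13.png",s["pixels"])
a=s["pixels"][270:384,120:280]; cv2.imwrite("pics/side13z.png",cv2.resize(a,None,fx=4,fy=4,interpolation=cv2.INTER_CUBIC))
E
```

```text
time_s: 17.25
tcp_pos: [0.4968, 0.0372, 0.2282]
orientation: [0.709, 0.114, 0.685, -0.118]
wrist_force: [0.5, -0.2, -1.3]
finger_gap: 0.566
t 17.25 tcp [0.497 0.037 0.228] q [ 0.642  0.457 -1.028  1.922  0.491  1.    -0.937] F [ 0.498 -0.23  -1.306] gap 49.9
shift scaled [ 0.243  2.968 -1.152] turn scaled [-0.004  0.023 -0.   ] shift after turn [ 0.282  2.975 -1.126]
```

View pics/top13z.png

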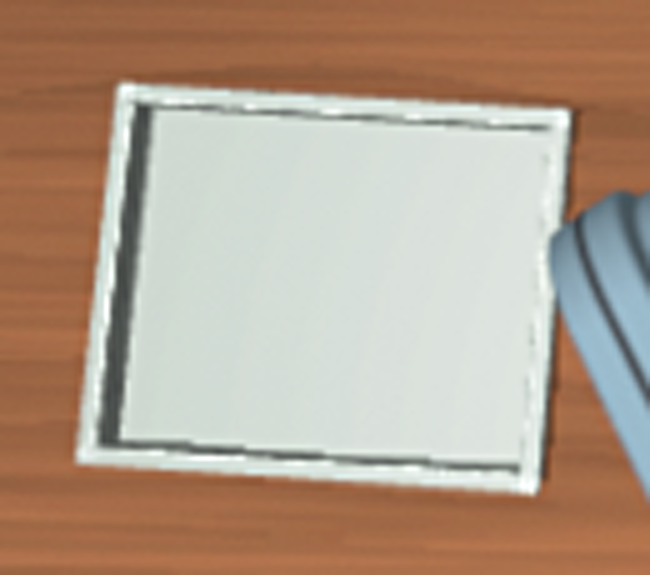

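View pics/side13.png

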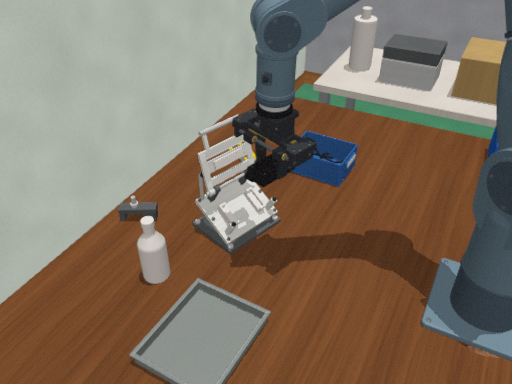

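View pics/side13z.png

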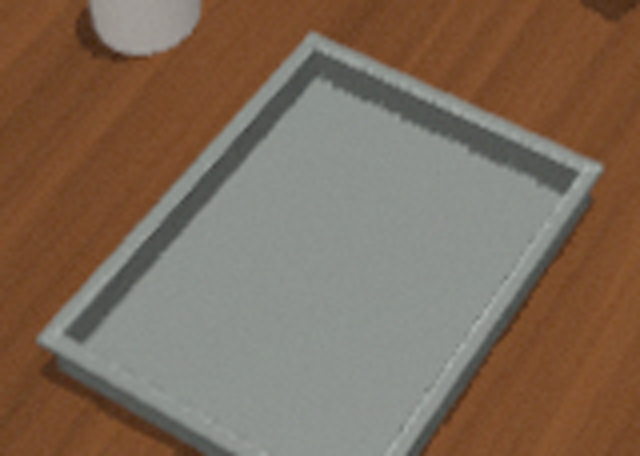

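Run:
```python
from h import *
np.set_printoptions(precision=4,suppress=True)
S=snapshot("side");T=snapshot("top")
P={"A":((130,355.5),(69,182),1,1),"B":((198.7,278.2),(159.2,186.6),1,-1),"C":((270.2,312),(153,263.4),-1,-1),"D":(None,(61,257.6),-1,1)}
for k,(a,b,_,_) in P.items():
    if a: print(k,*tri([(S,a),(T,b)]))
def f(p):
    c,s=np.cos(p[2]),np.sin(p[2]);r=[]
    for a,b,i,j in P.values():
        x,y=.09*i,.11*j;X=[p[0]+c*x-s*y,p[1]+s*x+c*y,.028+p[3]]
        if a:r+=list(proj(S,X)-a)
        r+=list(proj(T,X)-b)
    return np.array(r)
s=least_squares(f,[.49,.35,0,0],loss="soft_l1");print(s.x);print(f(s.x))
```

```text
A [0.5903 0.4634 0.0234] [np.float64(0.0005711467406697151), np.float64(0.0005711467406695531)]
B [0.582  0.2321 0.0231] [np.float64(0.0001558659457758002), np.float64(0.0001558659457757932)]
C [0.3924 0.2408 0.0225] [np.float64(0.0023046309899534805), np.float64(0.00230463098995336)]
[ 0.4898  0.353  -0.037   0.0009]
[ 3.7538 -1.793   0.1413  2.1121  0.2421  1.4267 -3.6718  2.24   -1.523
 -0.6005 -3.2564 -2.0732  0.7399 -1.4984]
```

```bash
python3 -m inch '[[0,0,0,0,0.023,0],[0,0.35,-0.13,0,0,0],[0,0.36,-0.13,0,0,0],[0,0.36,-0.13,0,0,0],[0,0.36,-0.13,0,0,0],[0,0.36,-0.13,0,0,0],[0,0.36,-0.13,0,0,0],[0,0.36,-0.13,0,0,0],[0,0.36,-0.13,0,0,0],[0,0,0,0,0,0]]'; python3 to.py .49 .347 .15 -18.6 0
```

```text
time_s: 18.45
tcp_pos: [0.4842, 0.3504, 0.2292]
orientation: [0.7, 0.112, 0.697, -0.111]
wrist_force: [-1.0, 0.1, 0.4]
finger_gap: 0.568
t 18.45 tcp [0.484 0.35  0.229] q [-0.047  0.639 -0.955  1.652  0.566  1.148 -1.465] F [-0.999  0.103  0.424] gap 50.1
shift scaled [ 0.793 -0.017  0.063] turn scaled [ 0.006  0.002 -0.002] shift after turn [ 0.792 -0.014  0.066]
```

```bash
python3 -m inch '[[0.3,0,0.03,0,0.002,0],[0.3,0,0.03,0,0,0],[0.3,0,0,0,0,0],[0.3,0,0,0,0,0],[0.3,0,0,0,0,0],[0.2,0,0,0,0,0],[0,0,0,0,0,0]]'; python3 to.py .49 .347 .009 -18.6 0
python3 - <<'E'
from h import *
for n in ("side","wrist","top"):
    s=snapshot(n);cv2.imwrite(f"pics/{n}14.png",s["pixels"])
a=cv2.imread("pics/side14.png")[234:384,120:320]; cv2.imwrite("pics/side14z.png",cv2.resize(a,(800,600),interpolation=cv2.INTER_CUBIC))
E
```

```text
time_s: 19.15
tcp_pos: [0.4918, 0.3401, 0.0562]
orientation: [0.697, 0.112, 0.699, -0.116]
wrist_force: [-0.1, -0.3, -0.4]
finger_gap: 0.573
t 19.15 tcp [0.492 0.34  0.056] q [-0.131  0.849 -0.794  1.747  0.762  0.89  -1.592] F [-0.115 -0.336 -0.43 ] gap 50.5
shift scaled [ 0.472  0.063 -0.038] turn scaled [ 0.    -0.001  0.004] shift after turn [ 0.472  0.06  -0.039]
```

View pics/side14z.png

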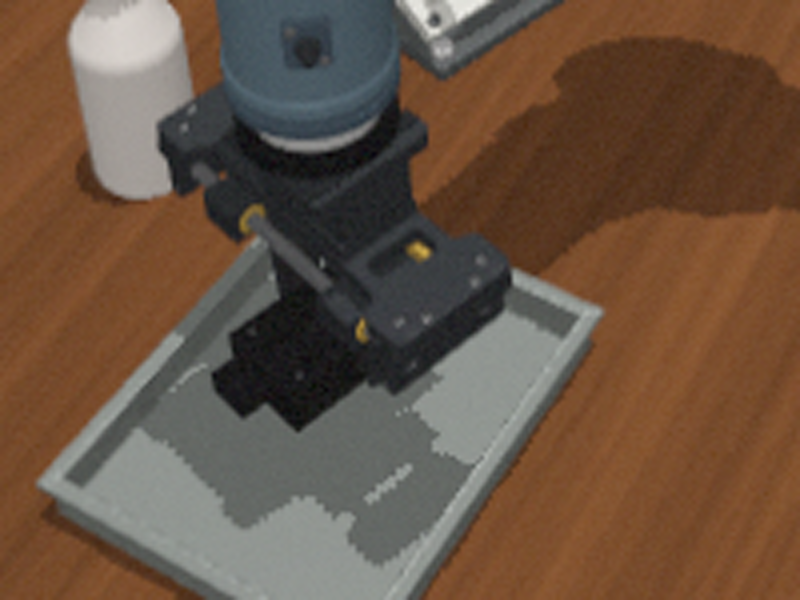

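View pics/wrist14.png

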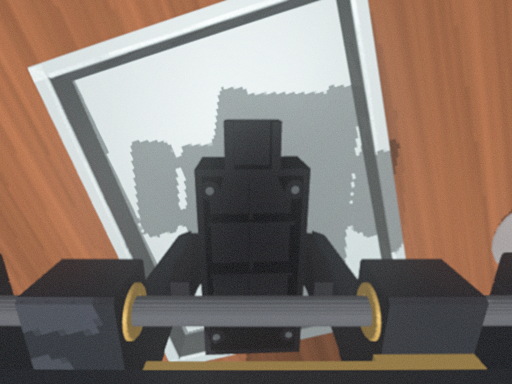

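```bash
python3 -m inch '[[0,0.08,-0.03,0,0,0],[0.12,0,0,0,0,0],[0.12,0,0,0,0,0],[0.1,0,0,0,0,0],[0,0,0,0,0,0]]'; python3 to.py .49 .347 .009 -18.6 0
```

```text
time_s: 19.8
tcp_pos: [0.4921, 0.349, 0.0221]
orientation: [0.697, 0.113, 0.699, -0.116]
wrist_force: [0.0, -0.3, -0.5]
finger_gap: 0.571
t 19.8 tcp [0.492 0.349 0.022] q [-0.168  0.901 -0.758  1.737  0.803  0.849 -1.627] F [ 0.05  -0.298 -0.501] gap 50.3
shift scaled [ 0.131 -0.025 -0.014] turn scaled [-0.    -0.001  0.003] shift after turn [ 0.131 -0.025 -0.014]
```

```bash
python3 -m inch '[[0.03,0,0,0,0,0],[0,0,0,0,0,0]]'
```

```text
time_s: 20.0
tcp_pos: [0.4931, 0.3502, 0.021]
orientation: [0.698, 0.114, 0.698, -0.115]
wrist_force: [0.3, 0.1, -1.1]
finger_gap: 0.565
```

```bash
python3 -m inch '[[0.04,0,0,0,0,0],[0,0,0,0,0,0]]';python3 -m inch '[[0.03,0,0,0,0,0],[0,0,0,0,0,0]]'
```

```text
time_s: 20.2
tcp_pos: [0.4931, 0.35, 0.017]
orientation: [0.698, 0.114, 0.698, -0.115]
wrist_force: [0.2, 0.0, 0.3]
finger_gap: 0.57
time_s: 20.4
tcp_pos: [0.493, 0.35, 0.014]
orientation: [0.698, 0.114, 0.698, -0.115]
wrist_force: [-0.0, 0.2, -0.8]
finger_gap: 0.569
```

```bash
python3 -m inch '[[0.02,0,0,0,0,0],[0.01,0,0,0,0,0],[0,0,0,0,0,0]]';python3 -m inch '[[0.02,0,0,0,0,0],[0,0,0,0,0,0]]'
```

```text
time_s: 20.7
tcp_pos: [0.4931, 0.3501, 0.0111]
orientation: [0.698, 0.114, 0.698, -0.115]
wrist_force: [-0.2, -0.0, -0.6]
finger_gap: 0.569
time_s: 20.9
tcp_pos: [0.4931, 0.3501, 0.009]
orientation: [0.698, 0.114, 0.698, -0.115]
wrist_force: [-0.4, 0.2, -0.3]
finger_gap: 0.566
```

```bash
python3 -m inch '[[0.02,0,0,0,0,0],[0,0,0,0,0,0]]';python3 -m inch '[[0.02,0,0,0,0,0],[0,0,0,0,0,0]]'
python3 - <<'E'
from h import *
s=snapshot("side");cv2.imwrite("pics/side15.png",s["pixels"])
a=s["pixels"][284:384,160:290]; cv2.imwrite("pics/side15z.png",cv2.resize(a,None,fx=6,fy=6,interpolation=cv2.INTER_CUBIC))
E
```

```text
time_s: 21.1
tcp_pos: [0.493, 0.3504, 0.0074]
orientation: [0.698, 0.114, 0.698, -0.115]
wrist_force: [-0.2, -0.6, 0.6]
finger_gap: 0.568
time_s: 21.3
tcp_pos: [0.4928, 0.3507, 0.006]
orientation: [0.698, 0.114, 0.698, -0.115]
wrist_force: [-2.2, -2.1, 6.9]
finger_gap: 0.566
```

View pics/side15z.png

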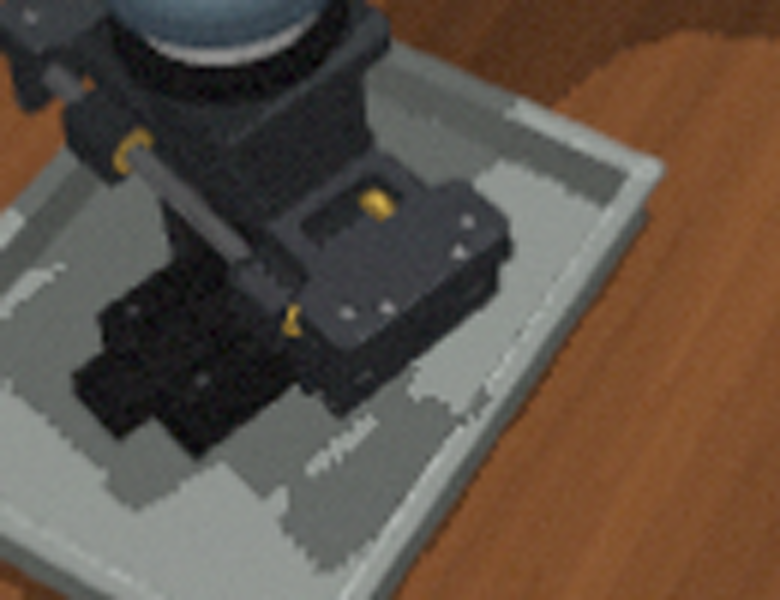

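```bash
python3 -m inch '[[0,0,0,0,0,0],[0,0,0,0,0,0],[0,0,0,0,0,0],[0,0,0,0,0,0],[0,0,0,0,0,0]]' 68; python3 -m inch '[[-0.1,0,0,0,0,0],[-0.2,0,0,0,0,0],[-0.3,0,0,0,0,0],[-0.4,0,0,0,0,0],[-0.4,0,0,0,0,0],[-0.4,0,0,0,0,0],[0,0,0,0,0,0]]'
python3 - <<'E'
from h import *
for n in ("side","wrist","top"):
    s=snapshot(n);cv2.imwrite(f"pics/{n}16.png",s["pixels"])
E
```

```text
time_s: 21.85
tcp_pos: [0.4931, 0.3501, 0.0051]
orientation: [0.698, 0.114, 0.698, -0.115]
wrist_force: [-0.8, -0.5, 0.5]
finger_gap: 0.768
time_s: 22.55
tcp_pos: [0.4951, 0.3537, 0.1927]
orientation: [0.7, 0.116, 0.695, -0.112]
wrist_force: [0.6, 1.3, -0.1]
finger_gap: 0.771
```

View pics/wrist16.png

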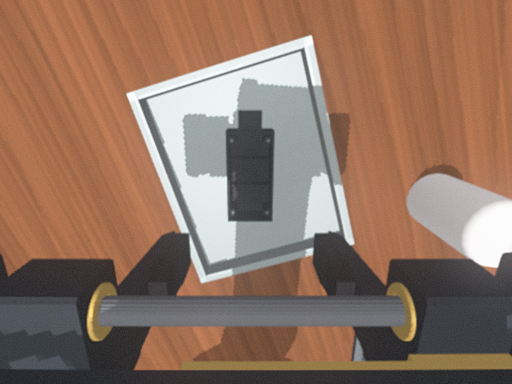

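View pics/side16.png

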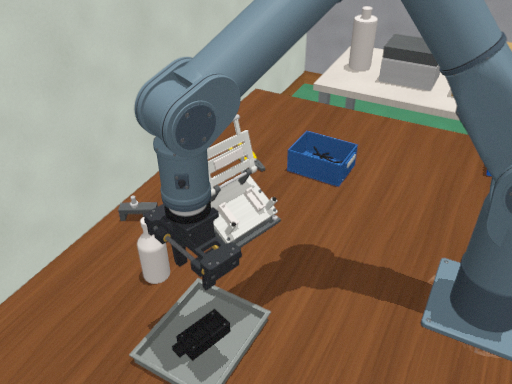

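```bash
python3 -m inch '[[0,0,0,0,0,0],[0,0,0,0,0,0],[0,0,0,0,0,0]]'
python3 - <<'E'
import cv2
a=cv2.imread("pics/side16.png")[270:384,120:280]; cv2.imwrite("pics/side16z.png",cv2.resize(a,None,fx=4.8,fy=4.8,interpolation=cv2.INTER_CUBIC))
E
```

```text
time_s: 23.0
tcp_pos: [0.4928, 0.3502, 0.1844]
orientation: [0.697, 0.113, 0.698, -0.115]
wrist_force: [-0.2, -1.2, 0.8]
finger_gap: 0.773
```

View pics/side16z.png

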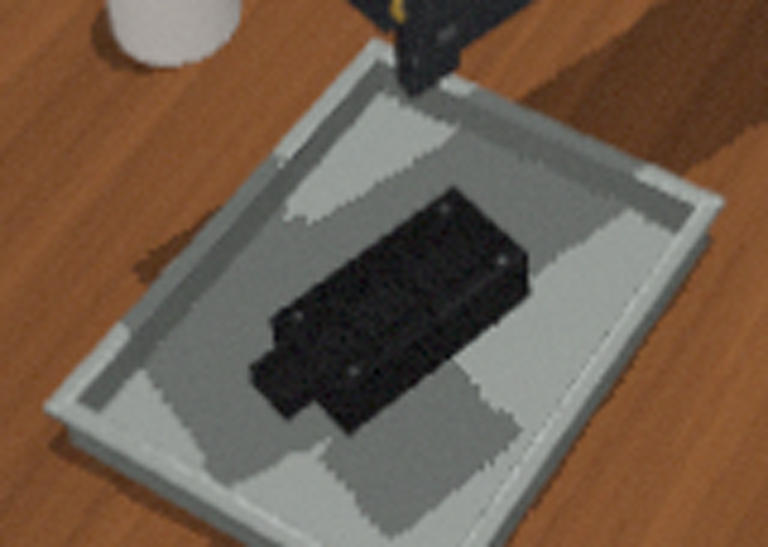

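View pics/top16.png

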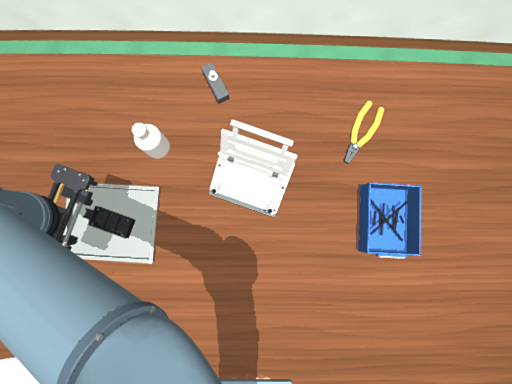

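The top picture shows the lid open at (258,140), the tray still at its start corners such as (159,186) and (153,263), and the bottle, cutters and bin where they were. The side picture shows the part flat in the tray, open side up.

```bash
python3 -c "
from station import ctrl
print(ctrl.sign_off())"
```

```text
the job is handed in; nothing more can be done
None
```

The job is done and handed in at about 23 s of the 61 s allowed; no verdict was reported.

**What I did:** I opened the lid by its bar along the hinge arc and let go with it leaning on its stops. I then gripped the housing half across its 50 mm, lifted it out square to the slope, and set it down in the middle of the tray. It touched the floor with about 7 N; I then opened the fingers and lifted clear.

**Last checks, by eye from the pictures:**
- The lid leans back open by itself.
- The part lies flat, open side up, inside the tray walls and clear of the fingers.
- The tray, bottle, cutters and bin stand where they were at the start.
- The gripper is about 0.18 m up and touching nothing.

I did not measure the part's tilt in the tray as a number.

**What disagreed with the description:**
- **Fingertips:** they lie about 7 mm behind the reported TCP, not 19 mm ahead. My first grip on the bar therefore closed on its top, to a 3 mm gap with about 22 N upward. I opened, went 20 mm deeper, gripped properly, and used that offset for the rest of the job.
- **Tray size:** it measured about 190 x 231 mm with its rim about 23 mm high, against 180 x 220 x 28 mm in the text. There was room to spare either way.

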